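Charge the evaporation source and hold its shutter half closed

TASK

Use the green-handled scoop to gather the copper pellets from the white trough and tip at least three of the four into the large white crucible of the evaporation source, without touching the pellets with the fingers, then stand the scoop upright on the blue mat and let go of it. Then take the yellow post of the source's sprung shutter in the gripper and slide the shutter half-way along its travel, so that it covers half of the crucible (leading edge at the red marks on the rails), and finish while holding it there: do not let go, its springs would pull it back. Leave the other things on the bench where they are.

Things in the scene. Friction and masses are not known exactly. Their poses are not given: they have to be found in the camera images.
- trough: fixed white tray, open on top, holding pellets and scoop. Inner floor 150 mm along its x by 55 mm along its y, 4 mm above the bench; side walls (y) and far wall (+x) 36 mm high; the near end (-x) is a 60 degree slope rising outward from its foot at x = -75 mm. Origin on the bench under the middle of the inner floor
- scoop_grip (a point): middle of the scoop's upright green handle, 100 mm above the scoop's underside. Handle 22 mm along x, 18 mm along y (grasp across y from above); its top is 25 mm above this point, its bottom 62 mm below. z up; the scoop opens towards -x. At the start it stands at the trough's far end, open towards the slope, beyond all pellets. About 0.12 kg; stands by itself
- scoop_lip (a point): middle of the thin straight lip of the scoop's steel pan, on its underside: 49 mm along -x and 100 mm below the handle point. Pan 50 mm wide (y), 60 mm long from the lip to the back wall (+x); flat floor 1.5 mm thick, side walls 34 mm high. Drawn level along the trough floor until the lip meets the foot of the slope, then up along the slope while the lip is tipped up (20 to 30 degrees), it takes up the pellets
- pellet0_center (a point): centre of a copper pellet, a 18 mm ball of about 27 g, at the start on the trough's floor between the slope and the scoop
- pellet1_center (a point): centre of a copper pellet, a 18 mm ball of about 27 g, at the start on the trough's floor between the slope and the scoop
- pellet2_center (a point): centre of a copper pellet, a 18 mm ball of about 27 g, at the start on the trough's floor between the slope and the scoop
- pellet3_center (a point): centre of a copper pellet, a 18 mm ball of about 27 g, at the start on the trough's floor between the slope and the scoop
- crucible_mouth (a point): centre of the mouth of the white crucible on the fixed evaporation source, at rim height, 60 mm above the bench; inside diameter 82 mm, wall 4 mm, inner floor 40 mm below the rim. Axes: the shutter plate (130 mm along x) is parked at y = 46 to 146 mm, 4 mm above rim height, and slides along -y. Dark rails, top 61 mm above the bench, run along y at x = -60 and 60 mm
- crucible_inside (a point): point on the crucible's axis, 15 mm above its inner floor and 25 mm below its rim
- shutter (a joint): travel of the shutter in m: 0 parked (crucible open), 0.09 fully over the crucible, half-way 0.045. Springs pull it back to 0: 2 N at 0, rising evenly to 11 N at 0.09 (about 6.5 N half-way), plus slight friction
- shutter_grip (a point): point on the axis of the shutter's yellow upright square post, 16 x 16 mm, sides along the source's x and y, 96 mm above the bench; the post's top is 18 mm above this point, the shutter plate 29 mm below it. When parked it is 126 mm along +y from the crucible's centre. It moves with the shutter
- mat: fixed blue mat on the bench, 160 mm along its x, 150 mm along its y, 3 mm thick, origin at the middle of its underside
- wash_bottle: clear plastic wash bottle, 68 mm diameter, 170 mm tall; to be left alone (origin at the centre of its underside)
- jar: amber glass jar, 60 mm diameter, 80 mm tall; to be left alone (origin at the centre of its underside)
- spare_crucible: empty small white ceramic cup, 60 mm diameter, 50 mm tall; to be left alone (origin at the centre of its underside)
- flange: flat steel ring, 70 mm diameter, 14 mm tall, lying on the bench; to be left alone (origin at the centre of its underside)
- screwdriver: screwdriver lying on the bench along its x; to be left alone (origin at the centre of its underside)
- wrench: spanner lying on the bench along its x; to be left alone (origin at the centre of its underside)
- parts_bin: open blue bin, 100 x 140 x 50 mm; to be left alone (origin at the centre of its underside)
Things that resemble listed ones, but are neither listed nor needed, are in the scene too. There is more than one size of the mat; the job needs the largest. What is shaped like the part that bears scoop_grip but turquoise is not meant.

How it is judged:
On the way, in this order (a step that is already met when the one before it is completed fails the run):
1. at least three pellets are in the crucible, with the shutter still parked ((distance between each of pellet0_center, pellet1_center, pellet2_center and crucible_inside below 0.042 m or distance between each of pellet0_center, pellet1_center, pellet3_center and crucible_inside below 0.042 m or distance between each of pellet0_center, pellet2_center, pellet3_center and crucible_inside below 0.042 m or distance between each of pellet1_center, pellet2_center, pellet3_center and crucible_inside below 0.042 m) and value of joint shutter below 0.012 m), for 0.2 s.
2. the scoop stands upright on the mat, let go (x of scoop_grip in the frame of mat between -0.08 and 0.08 m and y of scoop_grip in the frame of mat between -0.075 and 0.075 m and angle between scoop_grip's own z axis and vertical below 0.1 rad and height (world z) of scoop_grip below 0.11 m and contact force between the fingers and scoop below 0.1 N), for 0.2 s.
At the end, for the whole second after the job is handed in: At least 3 pellets in the crucible (centres within 42 mm of its inside point); scoop let go, upright (0.1 rad), its handle over the mat; shutter held still at 0.045 +- 0.007 m of travel by the fingers (over 2 N) (all of step 2 and (distance between each of pellet0_center, pellet1_center, pellet2_center and crucible_inside below 0.042 m or distance between each of pellet0_center, pellet1_center, pellet3_center and crucible_inside below 0.042 m or distance between each of pellet0_center, pellet2_center, pellet3_center and crucible_inside below 0.042 m or distance between each of pellet1_center, pellet2_center, pellet3_center and crucible_inside below 0.042 m) and value of joint shutter between 0.038 and 0.052 m and velocity of joint shutter between -0.01 and 0.01 m/s and contact force between the fingers and shutter above 2 N); the arm keeps its last pose, push and grip.
It fails at once if the fingers touch a pellet (contact force between the fingers and pellet0 above 0.5 N or contact force between the fingers and pellet1 above 0.5 N or contact force between the fingers and pellet2 above 0.5 N or contact force between the fingers and pellet3 above 0.5 N).
It fails at once if a bystander is moved by more than 30 mm (distance of any of wash_bottle, jar, spare_crucible, flange, screwdriver, wrench, parts_bin from where it was at the start of the episode above 0.03 m).
It also fails if it takes over 64 s, if anything falls off the work surface, if the arm or the gripper's body presses on something with over 40 N, if the wrist force passes 120 N, or if a joint passes its speed limit or range.

ROBOT

A 6-joint arm with a two-finger parallel gripper is mounted at the origin on the work surface. World frame = base frame: x ahead of the robot, y to its left, z up, the work surface at z = 0. Lengths are in m, angles in rad, forces in N, time in s.
With the tool pointing down it reaches from about 0.3 to 0.775 m from the base axis. Payload 14.6 kg.
Tool frame: the origin (TCP) lies at the very end of the fingers, on their centre line; the grasp point (between the pads) lies 19 mm behind it; z points along the fingers, y is the direction in which the jaws open and shut (so a half turn about z gives the same grasp; the last joint's range is limited). The gripper opens to 94 mm and grips with 3 to 60 N. Pads are 16 mm wide; open, the fingers measure 119 mm over their backs; the gripper's body (75 mm by 177 mm) begins 78 mm behind the grasp point.
Start: joints at [-1.324, 0.3, 1.521, -0, 1.321, -0.067], TCP at [0.17, -0.523, 0.182] pointing down, gripper open.
Joint ranges: [-3.03, 3.03], [-0.79, 2.21], [0.23, 2.52], [-1.04, 4.18], [0, 3.07], [-2.55, 2.55]. Speed limits (rad/s): [2.22, 2.22, 2.57, 3.14, 3.14, 3.14].

INTERFACE

Orientations are given as a unit quaternion [w, x, y, z].
In Python, from bench import monitor, optics, workorder gives the robot as it stands.
- The arm moves only by the shell command python3 -m jog 'ROWS' [FORCE]. ROWS is JSON, a list of rows, each a list of 3 entries, a list of its own where there are three numbers: the opening, from 0 (shut) to 1 (fully open), then the shift along the tool's x, y, z in units of 30 mm (1.0 is 30 mm), then the turn, a rotation vector about the tool's x, y, z in degrees. In form: [[grip, [x, y, z], [ax, ay, az]], ...]. A call has 1 to 5 rows; each row is the pose to reach, as a shift and turn from the pose commanded when the call began, along the tool's axes at that moment; what a row does not reach only later rows make up. A row lasts 1/10 s, in which the tool goes at most 50 mm and 8.59 degrees, less where a joint would pass 70% of its speed; a pose out of reach is approached as far as the arm can. A call with a gripper value outside its range is refused whole. The fingers move at their own pace and stop on an object; FORCE is the grip in N (left out, the last holds). Time passes only in rows, so rows that repeat a pose let the fingers close. It gives the time, the measured TCP pose, the force and the opening at its end, in the units of the state.
- monitor.read_state(): the state, without advancing time (a new reading comes with each control period).
- optics.read_camera(name): name is "scene" or "top"; returns the picture (420x560x3 uint8, red, green, blue); there is no depth.
- optics.camera_info(name): a dict with "K" (3x3 intrinsics, pixels), "rvec" (rotation vector, rad) and "tvec" (3), from world to camera coordinates, as OpenCV has them. Camera axes: x right, y down, z forward; pixel columns grow to the right and rows downward; lengths in m; the calibration is good to about 2 mm. A picture is of the moment at which its call begins. camera_info takes no time and is no camera call.
- workorder.job_done(): hands the job in, once; it reports no verdict.
The state is a dict: "time_s": time; "qpos": joint angles; "joint_vel": joint speeds; "tau": joint torques, N m; "tool_pos": TCP position; "ee_rot": TCP orientation; "force": force on the tool from outside, world axes, zero at the start; "torque": the same for the moment, N m; "grip_width": opening from 0.0 (shut) to 1.0 (fully open).
Only numpy, scipy, OpenCV 4.12 (cv2) and the standard library are available. Lean on these libraries where they do the work, as an engineer would, in place of code of your own. Each camera call takes 0.05 s, during which the arm holds its last target. There are 200 camera calls.

## Working session

There is one attempt and no reset: what is moved stays moved. The work goes in short steps, Python scripts to look and compute and a shell command to move; the robot and the scene stay as the last step left them, time stands still between calls to the robot, and variables do not carry over. Pictures are saved under pics/ and viewed, about 8 in all and at most 12, crops included, and the job is handed in when it is done.

```bash
mkdir -p pics; ls; python3 - <<'E'
from bench import monitor, optics
import cv2
for n in("scene","top"):
    im=optics.read_camera(n); i=optics.camera_info(n)
    print(n,i["K"],i["rvec"],i["tvec"])
    cv2.imwrite(f"pics/{n}0.png",cv2.resize(im[:,:,::-1],(800,600),interpolation=cv2.INTER_CUBIC)); cv2.imwrite(f"pics/{n}0raw.png",im[:,:,::-1])
print(monitor.read_state())
E
```

```text
pics
scene [[532.48601371   0.         286.64540607]
 [  0.         532.48601371 208.60384009]
 [  0.           0.           1.        ]] [ 1.36072611  2.05261313 -1.028951  ] [ 0.15138747 -0.22623519  2.06609095]
top [[401.44687281   0.         284.74241076]
 [  0.         401.44687281 206.59572492]
 [  0.           0.           1.        ]] [ 2.21549649 -2.16262891  0.08577931] [0.04976026 0.49227532 1.10308725]
{'time_s': 0.1, 'qpos': array([-1.32359746e+00,  3.00380954e-01,  1.52153394e+00, -4.73634157e-05,
        1.32070834e+00, -6.66108932e-02]), 'joint_vel': array([-0.00091729, -0.00196774, -0.00056853, -0.00065811, -0.00033907,
        0.00084344]), 'tau': array([-1.44399968e-03, -5.32654345e+01, -3.53286445e+01,  7.09199044e-02,
        2.35351530e-02, -6.72946840e-05]), 'tool_pos': array([ 0.16968914, -0.52288579,  0.18145573]), 'ee_rot': array([-5.11123249e-04,  9.87714614e-01,  1.56267641e-01, -6.93129941e-05]), 'force': array([-0.12604514, -0.18333606,  0.37446843]), 'torque': array([ 0.01942816, -0.04690407,  0.00916498]), 'grip_width': 0.9949071628422269}
```

View pics/top0.png

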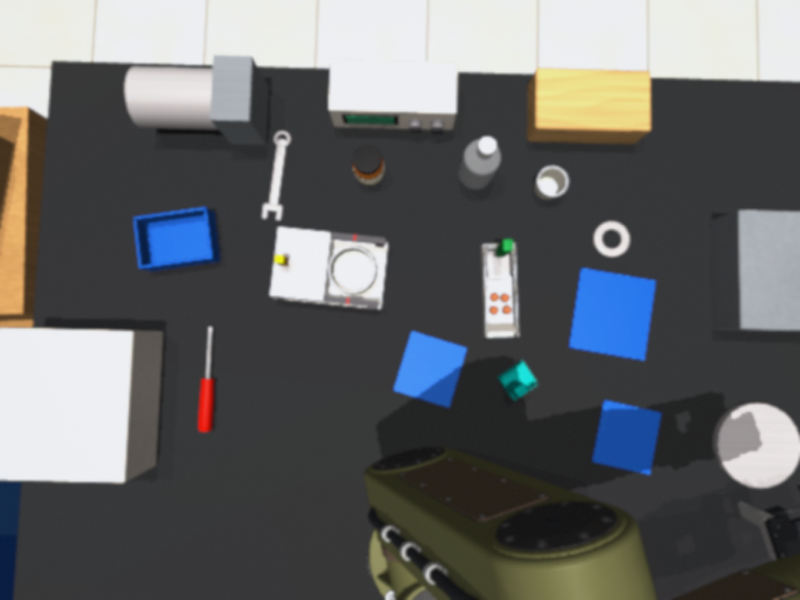

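View pics/scene0.png

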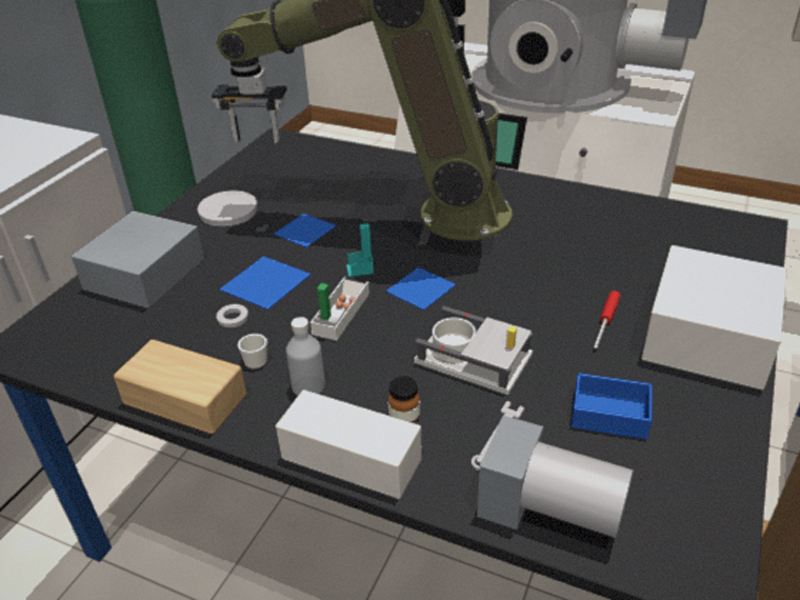

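Candidates (top, 800-px picture): scoop handle green at (507,244) versus turquoise (518,380). Mats at (613,314), (430,368), (627,437), of which the first looks largest. Crucible at (355,270) versus spare cup at (552,182). Checking in one close crop.

```bash
cat > h.py <<'E'
import numpy as np, cv2
from bench import monitor, optics
def info(n):
    i=optics.camera_info(n); return np.array(i["K"]),np.array(i["rvec"],float),np.array(i["tvec"],float)
def ray(n,u,v,z):
    "raw pixel -> world point at height z"
    K,r,t=info(n); R=cv2.Rodrigues(r)[0]; c=-R.T@t
    d=R.T@np.linalg.inv(K)@[u,v,1]; return c+d*(z-c[2])/d[2]
def proj(n,P):
    K,r,t=info(n); return cv2.projectPoints(np.array(P,float).reshape(-1,3),r,t,K,None)[0].reshape(-1,2)
def grab(n,f,c=None,im=None):
    "c=(u0,v0,w,h) raw crop, scaled to 800 wide"
    if im is None: im=optics.read_camera(n)[:,:,::-1]
    if c: im=im[c[1]:c[1]+c[3],c[0]:c[0]+c[2]]
    s=800/im.shape[1]; cv2.imwrite("pics/"+f,cv2.resize(im,None,fx=s,fy=s,interpolation=cv2.INTER_CUBIC)); return im
E
python3 - <<'E'
from h import *
im=cv2.imread("pics/top0raw.png")
a=cv2.resize(im[155:245,330:465],(750,500),interpolation=cv2.INTER_CUBIC)
cv2.imwrite("pics/c1.png",np.vstack([cv2.resize(im[155:240,320:465],(725,425)) ]))
grab("top","c1.png",(325,160,140,105),im)
grab("top","c2.png",(185,150,100,75),im)
E
```

```text
(no output)
```

View pics/c1.png

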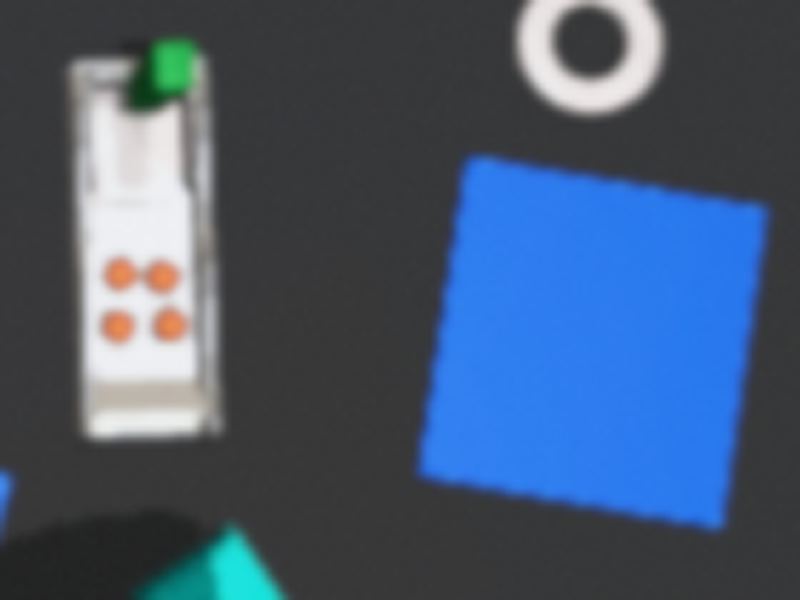

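View pics/c2.png

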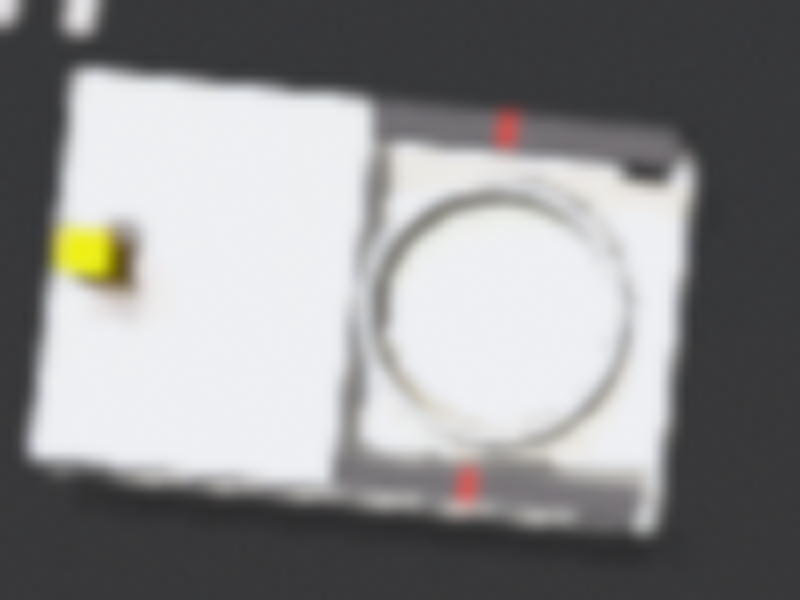

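```bash
python3 - <<'E'
from h import *
np.set_printoptions(precision=4,suppress=True)
def c1(u,v,z): return ray("top",(u+.5)/(800/140)-.5+325,(v+.5)/(800/140)-.5+160,z)
def c2(u,v,z): return ray("top",(u+.5)/8-.5+185,(v+.5)/8-.5+150,z)
h=c1(175,66,.129);print("handle",h)
print("lip",[c1(*p,.005) for p in((83,203),(192,203),(137,203))])
print("pel",[c1(*p,.013) for p in((120,273),(162,276),(117,325),(170,325))])
print("foot",c1(88,380,.004),c1(200,378,.004))
# trough rim corners z=.036
print("rim",[c1(*p,.036) for p in((72,62),(205,58),(84,437),(218,433))])
print("mat",[c1(*p,.003) for p in((470,156),(768,208),(722,527),(420,476))], np.mean([c1(*p,.003) for p in((470,156),(768,208),(722,527),(420,476))],0))
cr=c2(496,316,.06); m1=c2(508,129,.061);m2=c2(468,485,.061);po=c2(85,250,.114)
print("cruc",cr,"marks",m1,m2,(m1+m2)/2,"post",po, np.linalg.norm((po-cr)[:2]),np.degrees(np.arctan2(*(po-cr)[1::-1])), np.degrees(np.arctan2(*(m1-m2)[1::-1])))
print("source plate", [c2(*p,.064) for p in((75,70),(372,98),(335,482),(30,460))])
# handle in scene
im=cv2.imread("pics/scene0raw.png")
print("scene handle pred",proj("scene",[h])*800/560, proj("scene",[po])*800/560)
E
```

```text
handle [ 0.5773 -0.1137  0.129 ]
lip [array([ 0.5281, -0.0915,  0.005 ]), array([ 0.5295, -0.1455,  0.005 ]), array([ 0.5288, -0.1183,  0.005 ])]
pel [array([ 0.4932, -0.109 ,  0.013 ]), array([ 0.4923, -0.1297,  0.013 ]), array([ 0.4677, -0.1079,  0.013 ]), array([ 0.4683, -0.1339,  0.013 ])]
foot [ 0.4406 -0.0954  0.004 ] [ 0.443  -0.1506  0.004 ]
rim [array([ 0.5933, -0.0808,  0.036 ]), array([ 0.5969, -0.1452,  0.036 ]), array([ 0.4125, -0.0892,  0.036 ]), array([ 0.416 , -0.1533,  0.036 ])]
mat [array([ 0.5566, -0.2842,  0.003 ]), array([ 0.5343, -0.4328,  0.003 ]), array([ 0.3759, -0.409 ,  0.003 ]), array([ 0.3974, -0.2599,  0.003 ])] [ 0.466  -0.3464  0.003 ]
cruc [0.5326 0.1657 0.06  ] marks [0.596  0.1635 0.061 ] [0.4755 0.1732 0.061 ] [0.5357 0.1684 0.061 ] post [0.5445 0.2927 0.114 ] 0.12748931257560228 84.6613939486317 -4.613509168820912
source plate [array([0.6119, 0.3094, 0.064 ]), array([0.6049, 0.2093, 0.064 ]), array([0.4752, 0.2173, 0.064 ]), array([0.4801, 0.3191, 0.064 ])]
scene handle pred [[321.5104 284.8641]] [[510.3754 327.3103]]
```

```bash
cat >> h.py <<'E'
from scipy.spatial.transform import Rotation as Ro
def pose():
    s=monitor.read_state(); q=s["ee_rot"]; return np.array(s["tool_pos"]),Ro.from_quat([q[1],q[2],q[3],q[0]]),s
def down(yaw,tip=0):
    "tool down, tool x at yaw (deg); tip>0 raises the lip"
    return Ro.from_euler("z",yaw,degrees=True)*Ro.from_euler("y",tip,degrees=True)*Ro.from_euler("x",180,degrees=True)
def rel(p,R=None,base=None):
    "shift (30 mm units) and turn (deg) from base pose (default measured)"
    P,Q,_=base or (*pose(),0); R=R or Q
    return np.round(Q.inv().apply(np.array(p)-P)/.03,2), np.round((Q.inv()*R).as_rotvec(degrees=True),1)
LIP=np.array([-.049,0,-.100])
E
python3 - <<'E'
from h import *
print(rel([.3,-.36,.25],down(3)), rel([.575,-.1145,.16],down(3)), rel([.575,-.1145,.2]))
print("bottle",ray("top",478/800*560,175/800*560,0.05))
E
```

```text
Traceback (most recent call last):
  File "h.py", line 24, in rel
    P,Q,_=base or (*pose(),0); R=R or Q
    ^^^^^
ValueError: too many values to unpack (expected 3)
```

```bash
sed -i 's/base or (\*pose(),0); R=R or Q/base or pose(); R=R if R is not None else Q/' h.py
python3 - <<'E'
from h import *
print(rel([.3,-.36,.25],down(3)), rel([.575,-.1145,.16],down(3)), rel([.575,-.1145,.2]))
print("bottle",ray("top",478/800*560,175/800*560,0.05))
E
```

```text
(array([ 5.81, -3.83, -2.28]), array([-0.1,  0. , 15. ])) (array([17.05, -8.78,  0.72]), array([-0.1,  0. , 15. ])) (array([17.05, -8.78, -0.61]), array([0., 0., 0.]))
bottle [ 0.72390219 -0.06978014  0.05      ]
```

```bash
J="python3 -m jog"
python3 -m jog '[[1,[5.8,-3.8,-2.3],[0,0,0]],[1,[5.8,-3.8,-2.3],[0,0,0]],[1,[5.8,-3.8,-2.3],[0,0,0]],[1,[5.8,-3.8,-2.3],[0,0,0]],[1,[5.8,-3.8,-2.3],[0,0,0]]]' 40
python3 -m jog '[[1,[6.5,-2.9,1],[0,0,0]],[1,[6.5,-2.9,1],[0,0,0]],[1,[6.5,-2.9,1],[0,0,0]],[1,[6.5,-2.9,1],[0,0,0]],[1,[6.5,-2.9,1],[0,0,0]]]'
python3 -m jog '[[1,[4.7,-2.1,0.7],[0,0,15]],[1,[4.7,-2.1,0.7],[0,0,15]],[1,[4.7,-2.1,0.7],[0,0,15]],[1,[4.7,-2.1,0.7],[0,0,15]],[1,[4.7,-2.1,0.7],[0,0,15]]]'
python3 - <<'E'
from h import *
print(rel([.576,-.1145,.081],down(3))); grab("scene","s1.png",(170,130,200,150))
E
```

```text
time_s: 0.6
tool_pos: [0.302, -0.3586, 0.2525]
ee_rot: [0.001, 0.988, 0.157, 0.001]
force: [-0.3, -0.3, -1.2]
grip_width: 0.997
time_s: 1.1
tool_pos: [0.4606, -0.215, 0.2198]
ee_rot: [-0.001, 0.987, 0.158, -0.0]
force: [-0.3, -0.3, -0.3]
grip_width: 1.002
time_s: 1.6
tool_pos: [0.5735, -0.114, 0.1991]
ee_rot: [-0.0, 1.0, 0.027, -0.001]
force: [-0.3, -0.9, 0.4]
grip_width: 0.999
(array([0.09, 0.02, 3.94]), array([-0. ,  0.1,  0.1]))
```

```bash
python3 -m jog '[[1,[0.1,0,1.0],[0,0,0]],[1,[0.1,0,2.0],[0,0,0]],[1,[0.1,0,3],[0,0,0]],[1,[0.1,0,3.9],[0,0,0]],[1,[0.1,0,3.9],[0,0,0]]]' 40
python3 -m jog '[[0.5,[0,0,0],[0,0,0]],[0.3,[0,0,0],[0,0,0]],[0.1,[0,0,0],[0,0,0]],[0.1,[0,0,0],[0,0,0]],[0,[0,0,0],[0,0,0]]]' 40
python3 -m jog '[[0,[0,0,0],[0,0,0]],[0,[0,0,0],[0,0,0]],[0,[0,0,0],[0,0,0]]]' 40
python3 - <<'E'
from h import *
a=grab("top","t2.png",(320,150,120,90)); b=grab("scene","s2.png",(190,140,120,90))
A=cv2.imread("pics/t2.png");B=cv2.imread("pics/s2.png")
cv2.imwrite("pics/m2.png",cv2.resize(np.hstack([A,B]),(800,300)))
E
```

```text
time_s: 2.15
tool_pos: [0.5738, -0.1157, 0.0803]
ee_rot: [-0.001, 1.0, 0.025, -0.003]
force: [-0.3, -0.2, 0.4]
grip_width: 1.002
time_s: 2.65
tool_pos: [0.5765, -0.1145, 0.0835]
ee_rot: [0.0, 1.0, 0.026, 0.0]
force: [-0.0, 0.7, 0.1]
grip_width: 0.611
time_s: 2.95
tool_pos: [0.5764, -0.1144, 0.0829]
ee_rot: [0.0, 1.0, 0.026, -0.0]
force: [-0.3, 0.6, -0.1]
grip_width: 0.354
```

View pics/m2.png

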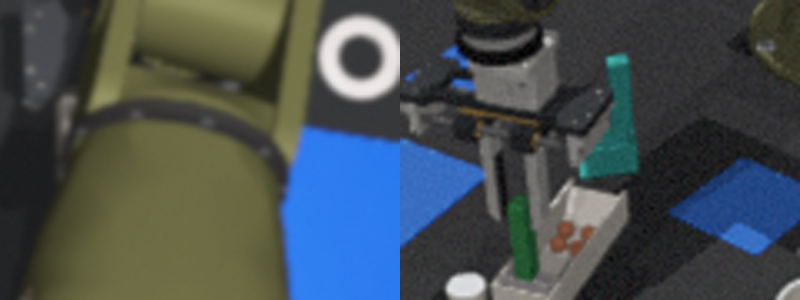

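```bash
python3 - <<'E'
from h import *
P,Q,s=pose(); print(P,s["grip_width"])
P0=[.5773,-.1137,.129]
for n,p in (("tcp",P),("handle top",P0),("handle z.083",[.5773,-.1137,.083]),("handle bot",[.5773,-.1137,.042]),("far trough corner",[.4125,-.0892,.036]),("nr",[.5933,-.0808,.036])):
    print(n,(proj("scene",p)[0]-[190,140])*400/120+[400,0])
E
python3 -m jog '[[0,[0,0,0],[0,0,0]],[0,[0,0,0],[0,0,0]],[0,[0,0,0],[0,0,0]],[0,[0,0,0],[0,0,0]],[0,[0,0,0],[0,0,0]]]' 40
```

```text
[ 0.57637581 -0.11444012  0.08292078] 0.26944896093021625
tcp [521.27062516 237.4068452 ]
handle top [516.89878033 198.02081101]
handle z.083 [521.48706348 238.09379297]
handle bot [525.44609734 272.67106025]
far trough corner [626.44071646 186.9768352 ]
nr [549.03757418 296.18595443]
time_s: 3.55
tool_pos: [0.5763, -0.1144, 0.0829]
ee_rot: [-0.0, 1.0, 0.026, -0.0]
force: [-0.2, 0.3, -0.9]
grip_width: 0.186
```

```bash
python3 -m jog '[[0,[-0.1,0,0.02],[0,0,0]],[0,[-0.4,0,0.02],[0,0,0]],[0,[-0.7,0,0.02],[0,0,0]],[0,[-1.0,0,0.02],[0,0,0]],[0,[-1.3,0,0.02],[0,0,0]]]' 50
python3 -m jog '[[0,[-0.3,0,0],[0,0,0]],[0,[-0.6,0,0],[0,0,0]],[0,[-0.9,0,0],[0,0,0]],[0,[-1.15,0,0],[0,0,0]],[0,[-1.4,0,0],[0,0,0]]]'
python3 -m jog '[[0,[0,0,0],[0,0,0]],[0,[0,0,0],[0,0,0]]]'
python3 - <<'E'
from h import *
b=grab("scene","s3.png",(200,150,80,60))
E
```

```text
time_s: 4.05
tool_pos: [0.5378, -0.1167, 0.0835]
ee_rot: [0.0, 1.0, 0.026, 0.002]
force: [0.9, -0.6, -1.4]
grip_width: 0.183
time_s: 4.55
tool_pos: [0.4986, -0.1193, 0.0864]
ee_rot: [0.001, 1.0, 0.026, 0.005]
force: [5.8, 1.3, 29.0]
grip_width: 0.188
time_s: 4.75
tool_pos: [0.4983, -0.1193, 0.0863]
ee_rot: [0.001, 1.0, 0.026, 0.005]
force: [4.3, 2.9, 30.5]
grip_width: 0.187
```

View pics/s3.png

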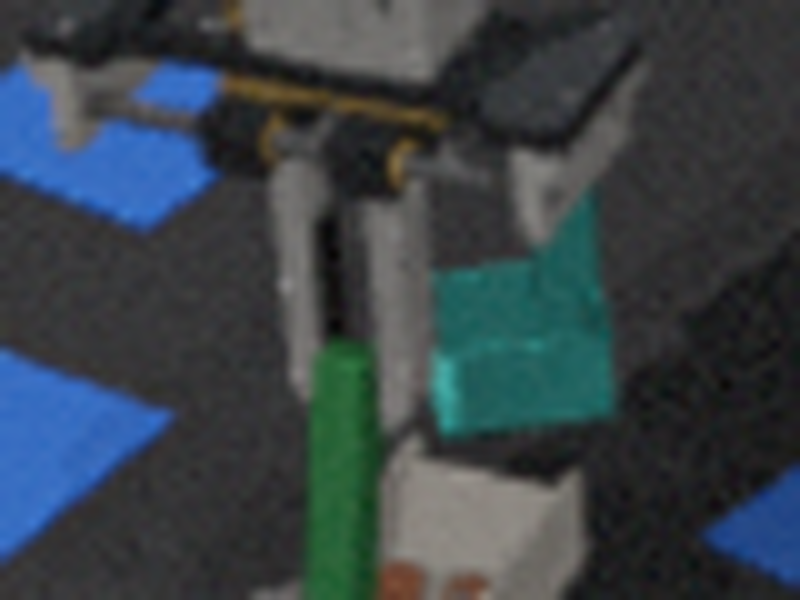

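```bash
python3 - <<'E'
from h import *
P,Q,s=pose(); print(P,Q.as_matrix().round(3).tolist(),s["force"],s["torque"])
for z in(.013,.02,.03): print("pel",z,[ray("scene",200+u/10,150+v/10,z).round(4) for u,v in((400,578),(465,582))])
print("slope top",[ray("scene",200+u/10,150+v/10,.036).round(4) for u,v in((412,445),(575,475))])
print("handle top pred", (proj("scene",[P[0]+.001,P[1]+.0008,P[2]+.046])[0]-[200,150])*10,"seen ~342,345")
E
```

```text
[ 0.4984257  -0.11927565  0.08627865] [[0.999, 0.052, 0.01], [0.052, -0.999, -0.002], [0.01, 0.003, -1.0]] [ 5.08594067  2.05947756 30.808246  ] [ 0.75171863 -1.4280124   0.04609747]
pel 0.013 [array([ 0.466 , -0.1306,  0.013 ]), array([ 0.4599, -0.1096,  0.013 ])]
pel 0.02 [array([ 0.4739, -0.1259,  0.02  ]), array([ 0.4679, -0.105 ,  0.02  ])]
pel 0.03 [array([ 0.4853, -0.1192,  0.03  ]), array([ 0.4792, -0.0985,  0.03  ])]
slope top [array([ 0.4253, -0.1454,  0.036 ]), array([ 0.4202, -0.0871,  0.036 ])]
handle top pred [356.53828293 344.37402922] seen ~342,345
```

```bash
python3 -m jog '[[0,[0,0,-0.1],[0,0,0]],[0,[0,0,-0.1],[0,0,0]],[0,[0,0,-0.1],[0,0,0]]]'
python3 - <<'E'
from h import *
P,Q,s=pose(); print(P,s["force"],s["torque"])
grab("scene","s4.png",(195,165,80,60))
print("turq base",ray("scene",360*.7,274*.7,0))
for z in(.1,.125,.15,.18): print(z,ray("scene",365*.7,227*.7,z),ray("top",524*.7,374*.7,z))
E
```

```text
time_s: 5.1
tool_pos: [0.4957, -0.1189, 0.0863]
ee_rot: [0.0, 1.0, 0.026, 0.001]
force: [1.2, 1.3, 13.0]
grip_width: 0.187
[ 0.49569225 -0.11886516  0.0862725 ] [ 1.21890949  1.30457703 12.98890109] [ 0.13993577 -0.17328011  0.00276716]
turq base [ 0.35383059 -0.14297913  0.        ]
0.1 [ 0.29709316 -0.15090346  0.1       ] [ 0.34840028 -0.15144673  0.1       ]
0.125 [ 0.332244   -0.13203048  0.125     ] [ 0.34993397 -0.1461101   0.125     ]
0.15 [ 0.36739484 -0.1131575   0.15      ] [ 0.35146766 -0.14077346  0.15      ]
0.18 [ 0.40957585 -0.09050992  0.18      ] [ 0.3533081 -0.1343695  0.18     ]
```

View pics/s4.png

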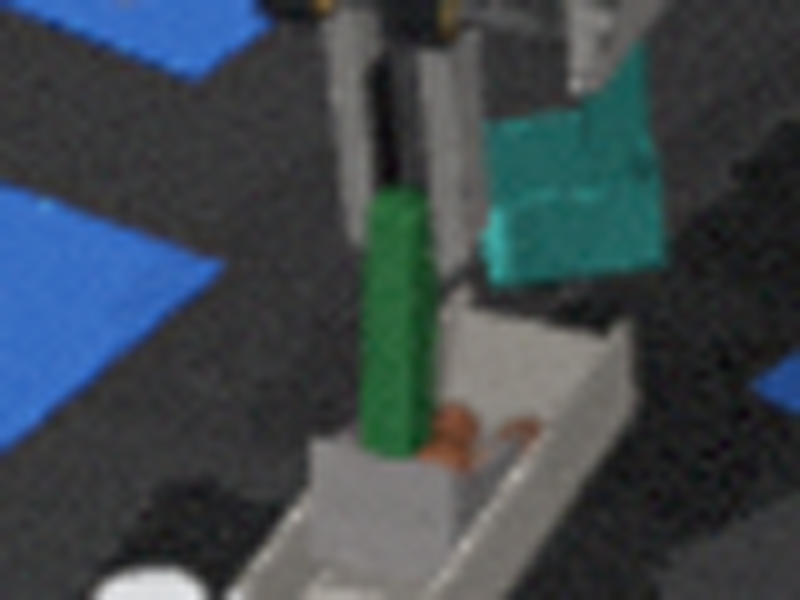

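```bash
python3 -m jog '[[0,[0.1,0,-0.04],[0,0,0]],[0,[0.25,0,-0.04],[0,0,0]],[0,[0.4,0,-0.04],[0,0,0]],[0,[0.4,0,-0.04],[0,0,0]]]'
python3 -m jog '[[0,[0,0,0.03],[0,0,0]],[0,[0,0,0.06],[0,0,0]],[0,[0,0,0.06],[0,0,0]]]'
python3 - <<'E'
from h import *
P,Q,s=pose(); print(P,s["force"],s["torque"])
E
```

```text
time_s: 5.55
tool_pos: [0.5074, -0.118, 0.0862]
ee_rot: [-0.0, 1.0, 0.026, -0.001]
force: [-2.4, -0.5, 6.4]
grip_width: 0.185
time_s: 5.85
tool_pos: [0.5083, -0.1181, 0.0859]
ee_rot: [0.0, 1.0, 0.026, 0.001]
force: [-2.1, 2.1, 15.2]
grip_width: 0.19
[ 0.50826821 -0.11811384  0.08591651] [-2.09149353  2.0504984  15.21814383] [0.30783831 0.92468784 0.0797991 ]
```

```bash
python3 -m jog '[[0,[0,0,-0.02],[0,-2,0]],[0,[0,0,0.03],[0,-4,0]],[0,[0,0,0.06],[0,-4,0]],[0,[0,0,0.06],[0,-4,0]]]' 60
python3 - <<'E'
from h import *
P,Q,s=pose(); print(P,s["force"],s["torque"])
grab("scene","s5.png",(195,165,80,60))
E
```

```text
time_s: 6.25
tool_pos: [0.5101, -0.1182, 0.0853]
ee_rot: [0.002, 0.999, 0.026, -0.031]
force: [3.0, 2.0, 21.0]
grip_width: 0.185
[ 0.51011477 -0.1182183   0.08532246] [ 2.96342987  2.01328316 21.02659795] [ 0.56876705 -0.37792862 -0.00761966]
```

View pics/s5.png

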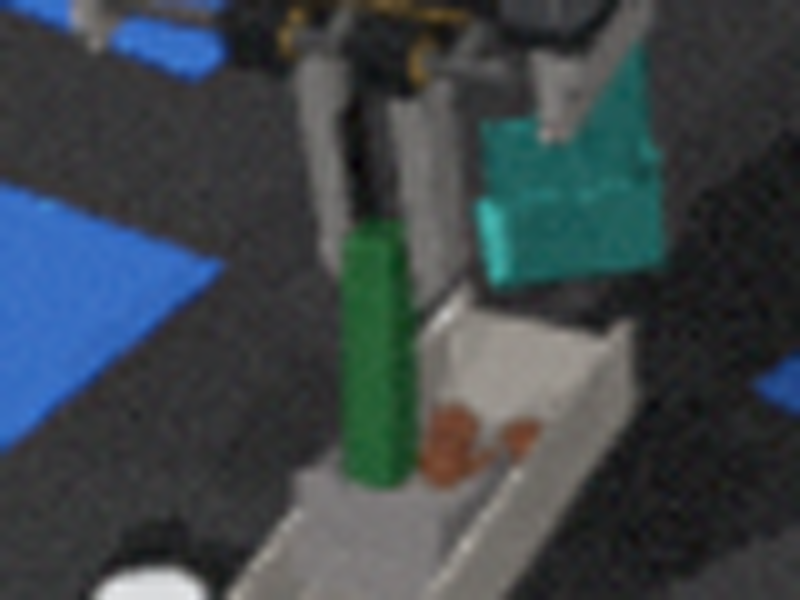

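```bash
cat > fit.py <<'E'
from h import *
from scipy.optimize import minimize
def fit(y=None,yaw=3,S=8,c=(180,140,130,110)):
    im=optics.read_camera("scene"); s=im[c[1]:c[1]+c[3],c[0]:c[0]+c[2]]
    g=cv2.resize(s,None,fx=S,fy=S,interpolation=cv2.INTER_CUBIC).astype(int)
    m=((g[...,1]>1.6*g[...,0])&(g[...,1]>1.6*g[...,2])&(g[...,1]>45)).astype(np.uint8)
    n,l,st,_=cv2.connectedComponentsWithStats(m); k=1+np.argmax(st[1:,4]); m=(l==k).astype(np.uint8)
    P,Q,_=pose(); y=P[1] if y is None else y
    B=np.array([[a,b,e] for a in(-.011,.011) for b in(-.009,.009) for e in(-.062,.025)])
    def cost(v):
        R=Ro.from_euler("z",yaw,degrees=True)*Ro.from_euler("y",v[2],degrees=True)
        p=(proj("scene",R.apply(B)+[v[0],y,v[1]])-[c[0],c[1]]+.5)*S-.5
        r=np.zeros_like(m); cv2.fillConvexPoly(r,cv2.convexHull(p.astype(np.float32)).astype(np.int32),1)
        return 1-(r&m).sum()/(r|m).sum()
    best=min((minimize(cost,[P[0],P[2]+.02,t],method="Nelder-Mead",options=dict(initial_simplex=[[P[0],P[2]+.02,t],[P[0]+.015,P[2]+.02,t],[P[0],P[2]+.03,t],[P[0],P[2]+.02,t+10]])) for t in(-15,0,15,30)),key=lambda r:r.fun)
    x,z,t=best.x; R=Ro.from_euler("z",yaw,degrees=True)*Ro.from_euler("y",t,degrees=True)
    G=np.array([x,y,z]); print("grip",G.round(4),"tip up deg",round(t,1),"cost",round(best.fun,3),"lip",(G+R.apply(LIP)).round(4),"heel z",(G+R.apply([.011,0,-.1]))[2].round(4)); return G,t
E
python3 - <<'E'
from fit import *
fit(); P,Q,_=pose(); print(P)
E
```

```text
grip [ 0.5276 -0.1183  0.11  ] tip up deg 1.6 cost 0.292 lip [ 0.4759 -0.121   0.0113] heel z 0.0097
[ 0.50998722 -0.11826854  0.08535799]
```

```bash
python3 - <<'E'
from h import *
im=optics.read_camera("scene").astype(int)
for r in range(182,218,2):
    print(r,[(c,*im[r,c]) for c in range(227,240)])
P,Q,_=pose()
B=np.array([[a,b,e] for a in(-.011,.011) for b in(-.009,.009) for e in(-.062,.025)])
print(proj("scene",Ro.from_euler("z",3,degrees=True).apply(B)+[P[0]+.001,P[1],P[2]+.021]).round(1).tolist())
E
```

```text
182 [(227, np.int64(113), np.int64(112), np.int64(110)), (228, np.int64(111), np.int64(111), np.int64(108)), (229, np.int64(65), np.int64(66), np.int64(63)), (230, np.int64(20), np.int64(22), np.int64(20)), (231, np.int64(20), np.int64(23), np.int64(22)), (232, np.int64(35), np.int64(35), np.int64(32)), (233, np.int64(49), np.int64(47), np.int64(48)), (234, np.int64(56), np.int64(57), np.int64(58)), (235, np.int64(106), np.int64(103), np.int64(102)), (236, np.int64(109), np.int64(111), np.int64(106)), (237, np.int64(110), np.int64(108), np.int64(107)), (238, np.int64(97), np.int64(95), np.int64(93)), (239, np.int64(95), np.int64(93), np.int64(93))]
184 [(227, np.int64(110), np.int64(106), np.int64(106)), (228, np.int64(113), np.int64(111), np.int64(109)), (229, np.int64(78), np.int64(77), np.int64(79)), (230, np.int64(45), np.int64(45), np.int64(44)), (231, np.int64(15), np.int64(15), np.int64(9)), (232, np.int64(32), np.int64(32), np.int64(32)), (233, np.int64(48), np.int64(48), np.int64(51)), (234, np.int64(54), np.int64(55), np.int64(56)), (235, np.int64(88), np.int64(89), np.int6
[... 10100 characters left out ...]
 (229, np.int64(123), np.int64(121), np.int64(119)), (230, np.int64(125), np.int64(121), np.int64(120)), (231, np.int64(121), np.int64(116), np.int64(117)), (232, np.int64(124), np.int64(119), np.int64(121)), (233, np.int64(125), np.int64(121), np.int64(123)), (234, np.int64(122), np.int64(116), np.int64(117)), (235, np.int64(124), np.int64(120), np.int64(120)), (236, np.int64(124), np.int64(121), np.int64(123)), (237, np.int64(123), np.int64(120), np.int64(120)), (238, np.int64(113), np.int64(108), np.int64(110)), (239, np.int64(103), np.int64(100), np.int64(99))]
[[235.1, 206.3], [232.9, 184.2], [240.2, 207.4], [238.1, 185.3], [232.2, 210.3], [229.9, 188.1], [237.3, 211.4], [235.1, 189.2]]
```

```bash
cat > fit.py <<'E'
from h import *
from scipy.optimize import minimize
B=np.array([[a,b,e] for a in(-.011,.011) for b in(-.009,.009) for e in(-.062,.025)])
def fit(yaw=3,S=8,c=(180,140,130,110),quiet=False):
    im=optics.read_camera("scene"); s=im[c[1]:c[1]+c[3],c[0]:c[0]+c[2]]
    g=cv2.resize(s,None,fx=S,fy=S,interpolation=cv2.INTER_CUBIC).astype(int)
    m=((g[...,1]>1.3*g[...,0])&(g[...,1]>1.2*g[...,2])&(g[...,1]>1.3*(g[...,0]+g[...,2])/2)).astype(np.uint8)
    m=cv2.morphologyEx(m,cv2.MORPH_OPEN,np.ones((9,9)))
    n,l,st,ce=cv2.connectedComponentsWithStats(m); P,Q,_=pose()
    uv=(proj("scene",P)[0]-[c[0],c[1]])*S; k=1+np.argmin([np.linalg.norm(ce[i]-uv)+(1e4 if st[i,4]<2000 else 0) for i in range(1,n)]); m=(l==k).astype(np.uint8)
    T=lambda v:Ro.from_euler("z",yaw,degrees=True)*Ro.from_euler("yx",[v[2],v[3]],degrees=True)
    # fix y of grip point near fingers: P[1]
    def cost(v):
        p=(proj("scene",T(v).apply(B)+[v[0],P[1],v[1]])-[c[0],c[1]]+.5)*S-.5
        r=np.zeros_like(m); cv2.fillConvexPoly(r,cv2.convexHull(p.astype(np.float32)).astype(np.int32),1)
        return 1-(r&m).sum()/(r|m).sum()
    def run(t):
        x0=np.array([P[0],P[2]+.02,t,0]); return minimize(cost,x0,method="Nelder-Mead",options=dict(maxfev=800,initial_simplex=x0+np.vstack([np.zeros(4),np.diag([.015,.01,10,5])])))
    b=min(map(run,(-15,0,20)),key=lambda r:r.fun); v=b.x; G=np.array([v[0],P[1],v[1]])
    print("TCP",P.round(4),"grip",G.round(4),"tip/roll",v[2:].round(1),"cost",round(b.fun,3),"bbox",(st[k,:4]/S).round(1),"lip",(G+T(v).apply(LIP)).round(4),"heel z",(G+T(v).apply([.011,0,-.1]))[2].round(4)); return G,v
E
python3 - <<'E'
from fit import *
fit()
E
```

```text
TCP [ 0.51   -0.1182  0.0854] grip [ 0.5248 -0.1182  0.1082] tip/roll [-2.1 -3.5] cost 0.126 bbox [49.  46.5  7.9 27.2] lip [ 0.4798 -0.1268  0.0067] heel z 0.0089
```

```bash
python3 -m jog '[[0.5,[0,0,0],[0,0,0]],[0.5,[0,0,0],[0,0,0]],[0.5,[0,0,0],[0,0,0]],[0.5,[0,0,0],[0,0,0]],[0.5,[0,0,0],[0,0,0]]]'
python3 - <<'E'
from fit import *
G,v=fit(); fit(1); fit(5); print(rel([.52,-.1182,.058],down(3)),pose()[2]["force"])
E
```

```text
time_s: 6.95
tool_pos: [0.5073, -0.118, 0.0827]
ee_rot: [0.001, 0.999, 0.026, -0.035]
force: [0.2, 0.9, 0.2]
grip_width: 0.493
TCP [ 0.5074 -0.118   0.0827] grip [ 0.5881 -0.118   0.0895] tip/roll [31.5 -5.4] cost 0.134 bbox [37.5 65.1 14.5 17.6] lip [ 0.4945 -0.1286  0.0302] heel z -0.0011
TCP [ 0.5074 -0.118   0.0828] grip [ 0.5074 -0.118   0.1028] tip/roll [-15.   0.] cost 1.0 bbox [36.2 68.5 15.2 15.5] lip [ 0.4859 -0.1184 -0.0065] heel z 0.0091
TCP [ 0.5074 -0.118   0.0829] grip [ 0.5074 -0.118   0.1029] tip/roll [-15.   0.] cost 1.0 bbox [34.1 74.  16.5 11.9] lip [ 0.4861 -0.1199 -0.0064] heel z 0.0091
(array([0.48, 0.03, 0.8 ]), array([-0.,  4., -0.])) [-0.25610133 -0.45581578 -0.82783976]
```

```bash
python3 -m jog '[[0.5,[0,0,0],[0,0,0]],[0.5,[0,0,0],[0,0,0]],[0.5,[0,0,0],[0,0,0]]]' >/dev/null
python3 - <<'E'
from h import *
grab("scene","s6.png",(190,165,96,72))
E
```

```text
(no output)
```

View pics/s6.png

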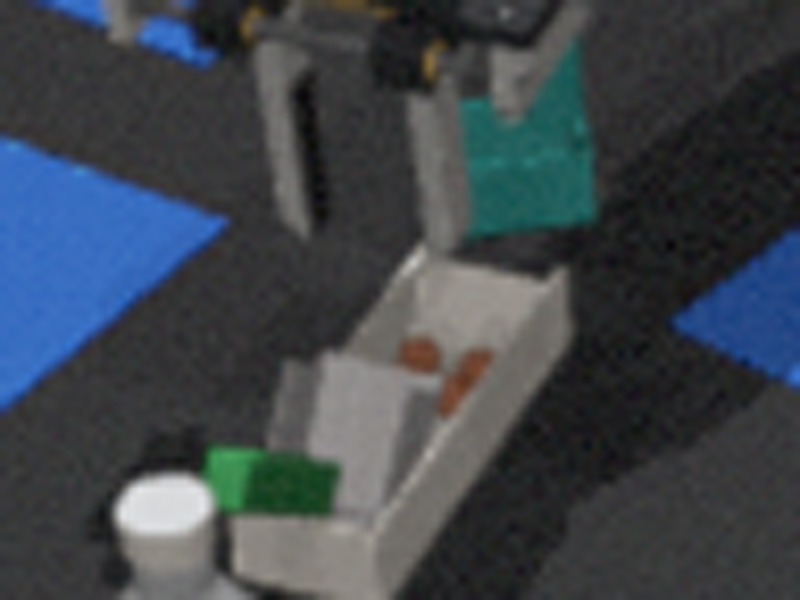

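```bash
cat > lay.py <<'E'
from fit import *
def lay(xw=.5925,S=8,c=(190,190,60,60)):
    im=optics.read_camera("scene"); g=cv2.resize(im[c[1]:c[1]+c[3],c[0]:c[0]+c[2]],None,fx=S,fy=S,interpolation=cv2.INTER_CUBIC).astype(int)
    m=((g[...,1]>1.3*g[...,0])&(g[...,1]>1.2*g[...,2])).astype(np.uint8); m=cv2.morphologyEx(m,cv2.MORPH_OPEN,np.ones((9,9)))
    def geo(h,y,yaw):
        t=90-np.degrees(np.arctan2(.032,xw-h)); R=Ro.from_euler("z",yaw,degrees=True)*Ro.from_euler("y",t,degrees=True)
        return np.array([h,y,.004])+R.apply([-.011,0,.1]),R,t
    def cost(v):
        G,R,_=geo(*v); p=(proj("scene",R.apply(B)+G)-[c[0],c[1]]+.5)*S-.5
        r=np.zeros_like(m); cv2.fillConvexPoly(r,cv2.convexHull(p.astype(np.float32)).astype(np.int32),1); return 1-(r&m).sum()/max(1,(r|m).sum())
    x0=np.array([.535,-.117,3]); b=min((minimize(cost,x0+[d,0,0],method="Nelder-Mead",options=dict(initial_simplex=x0+[d,0,0]+np.array([[0,0,0],[.01,0,0],[0,.006,0],[0,0,6]]))) for d in(-.03,-.015,0,.015)),key=lambda r:r.fun)
    G,R,t=geo(*b.x); print("heel,y,yaw",b.x.round(4),"cost",b.fun.round(3),"grip",G.round(4),"tip",t.round(1),"top",(G+R.apply([0,0,.025])).round(4),"low",(G+R.apply([0,0,-.06])).round(4),"bbox",cv2.boundingRect(m)); return G,R,t
E
python3 -c "
from lay import *
lay();lay(.596)
print('pel',[ray('scene',190+u/8.333,165+v/8.333,.013).round(4) for u,v in((420,353),(475,363),(457,395))])"
```

```text
heel,y,yaw [ 0.5534 -0.1202  6.2152] cost 0.118 grip [ 0.6234 -0.1126  0.0759] tip 50.7 top [ 0.6426 -0.1105  0.0917] low [ 0.5773 -0.1176  0.0379] bbox (192, 226, 132, 69)
heel,y,yaw [ 0.5604 -0.1182  7.4022] cost 0.123 grip [ 0.6269 -0.1095  0.079 ] tip 48.0 top [ 0.6453 -0.1071  0.0958] low [ 0.5826 -0.1153  0.0389] bbox (191, 225, 133, 69)
pel [array([ 0.4634, -0.1305,  0.013 ]), array([ 0.461 , -0.1072,  0.013 ]), array([ 0.4821, -0.1044,  0.013 ])]
```

```bash
python3 -m jog '[[0.6,[0,0,-1],[0,0,0]],[0.6,[0,0,-2],[0,2,0]],[0.6,[0,0,-3],[0,4,-2]],[0.6,[0,0,-3.3],[0,4,-2]],[0.6,[0,0,-3.3],[0,4,-2]]]'
python3 -c "
from h import *
print(rel([.618,-.1128,.13],down(5)),rel([.618,-.1128,.054],down(5)))"
```

```text
time_s: 8.05
tool_pos: [0.5147, -0.1178, 0.1825]
ee_rot: [-0.0, 0.999, 0.043, 0.001]
force: [0.1, -0.1, -0.3]
grip_width: 0.599
(array([3.44, 0.13, 1.75]), array([-0. , -0.1, -0.1])) (array([3.44, 0.13, 4.29]), array([-0. , -0.1, -0.1]))
```

```bash
python3 -m jog '[[0.6,[1.5,0,0],[0,0,0]],[0.6,[3,0.1,0.5],[0,0,0]],[0.6,[3.4,0.1,1.5],[0,0,0]],[0.6,[3.4,0.1,2],[0,0,0]],[0.6,[3.4,0.1,2.5],[0,0,0]]]'
python3 -m jog '[[0.6,[0,0,0.7],[0,0,0]],[0.6,[0,0,1.4],[0,0,0]],[0.6,[0,0,1.8],[0,0,0]],[0.6,[0,0,1.8],[0,0,0]],[0.3,[0,0,1.8],[0,0,0]]]'
python3 -m jog '[[0,[0,0,0],[0,0,0]],[0,[0,0,0],[0,0,0]],[0,[0,0,0],[0,0,0]],[0,[0,0,0],[0,0,0]],[0,[0,0,0],[0,0,0]]]' 60
python3 -m jog '[[0,[0,0,0],[0,0,0]],[0,[0,0,0],[0,0,0]],[0,[0,0,0],[0,0,0]],[0,[0,0,0],[0,0,0]],[0,[0,0,0],[0,0,0]]]' 60
python3 -c "
from lay import *
lay()"
```

```text
time_s: 8.55
tool_pos: [0.615, -0.1115, 0.1041]
ee_rot: [-0.001, 0.999, 0.043, -0.002]
force: [0.4, 0.7, -0.5]
grip_width: 0.599
time_s: 9.05
tool_pos: [0.6163, -0.1119, 0.0536]
ee_rot: [-0.0, 0.999, 0.043, 0.0]
force: [0.5, 0.5, 1.4]
grip_width: 0.548
time_s: 9.55
tool_pos: [0.6163, -0.1117, 0.0529]
ee_rot: [-0.001, 0.999, 0.043, 0.0]
force: [0.7, -0.6, 0.3]
grip_width: 0.186
time_s: 10.05
tool_pos: [0.6163, -0.1117, 0.0528]
ee_rot: [-0.001, 0.999, 0.043, 0.0]
force: [1.6, -0.0, 1.4]
grip_width: 0.18
heel,y,yaw [ 0.5536 -0.1202  8.3328] cost 0.26 grip [ 0.6231 -0.1101  0.076 ] tip 50.6 top [ 0.6422 -0.1073  0.0919] low [ 0.5772 -0.1168  0.0379] bbox (198, 226, 127, 69)
```

```bash
python3 -m jog '[[0,[0,0,-0.5],[0,0,0]],[0,[-0.1,0,-1],[0,0,0]],[0,[-0.3,0,-1.5],[0,0,0]],[0,[-0.5,0,-2],[0,0,0]],[0,[-0.5,0,-2.5],[0,0,0]]]' 60
python3 -m jog '[[0,[-0.1,0,0],[0,8,0]],[0,[-0.2,0,0],[0,16,0]],[0,[-0.3,0,0],[0,24,0]],[0,[-0.4,0,0],[0,32,0]],[0,[-0.5,0,0],[0,40,0]]]'
python3 -c "
from fit import *
fit()
print(rel([.575,-.1155,.11],down(2.8,-50.6)))"
```

```text
time_s: 10.6
tool_pos: [0.6006, -0.1132, 0.1296]
ee_rot: [-0.001, 0.999, 0.043, 0.0]
force: [0.3, -0.1, -1.8]
grip_width: 0.18
time_s: 11.1
tool_pos: [0.5875, -0.1119, 0.1287]
ee_rot: [-0.018, 0.945, 0.043, 0.322]
force: [1.2, 0.4, -1.4]
grip_width: 0.181
TCP [ 0.5869 -0.1107  0.1275] grip [ 0.5811 -0.1107  0.152 ] tip/roll [17.4 -3.7] cost 0.129 bbox [39.6 45.9 12.4 24.1] lip [ 0.5048 -0.1198  0.0714] heel z 0.0535
(array([-0.68,  0.13,  0.21]), array([-2.3, 12.7,  1.6]))
```

```bash
python3 -m jog '[[0,[-0.3,0.05,0.1],[-1,7,1]],[0,[-0.7,0.1,0.2],[-2.3,14,1.6]],[0,[-0.7,0.1,0.2],[-2.3,14,1.6]],[0,[-0.7,0.1,0.2],[-2.3,14,1.6]]]'
python3 -c "
from fit import *
fit();fit()
P,Q,s=pose();print(s['qpos'].round(2),rel([.575,-.1155,.084],down(2.8,-51)))"
```

```text
time_s: 11.55
tool_pos: [0.5809, -0.1089, 0.1148]
ee_rot: [-0.021, 0.905, 0.03, 0.424]
force: [-1.1, -0.6, 3.2]
grip_width: 0.182
TCP [ 0.5806 -0.1095  0.1145] grip [ 0.5677 -0.1095  0.1336] tip/roll [ 5.6 -2.4] cost 0.129 bbox [43.2 47.9 10.2 26.9] lip [ 0.5094 -0.1166  0.039 ] heel z 0.0331
TCP [ 0.5808 -0.1091  0.1148] grip [ 0.5693 -0.1091  0.1349] tip/roll [ 5.  -2.5] cost 0.129 bbox [43.2 47.9 10.2 27. ] lip [ 0.512  -0.1162  0.0397] heel z 0.0344
[-0.44  0.18  2.14  1.54  0.4  -0.3 ] (array([-0.92,  0.21,  0.5 ]), array([-1.5,  0.8,  0.2]))
```

```bash
python3 -m jog '[[0,[-0.2,0,-0.2],[0,0,0]],[0,[-0.2,0,-0.3],[0,0,0]],[0,[-0.2,0,-0.3],[0,0,0]]]'
python3 -c "
from h import *
P,Q,s=pose();print(P,s['force'],s['qpos'].round(2),rel([.578,-.1145,.115],down(3,-52)),rel([.578,-.1145,.087],down(3,-52)))"
```

```text
time_s: 11.95
tool_pos: [0.5694, -0.1098, 0.1155]
ee_rot: [-0.021, 0.906, 0.03, 0.422]
force: [0.3, -0.4, -1.5]
grip_width: 0.183
[ 0.56944716 -0.10976928  0.11545769] [ 0.32390889 -0.40371148 -1.49284435] [-0.46  0.16  2.16  1.52  0.4  -0.29] (array([0.17, 0.18, 0.22]), array([-1.3,  2. ,  0.1])) (array([-0.55,  0.19,  0.82]), array([-1.3,  2. ,  0.1]))
```

```bash
python3 -m jog '[[0,[0.1,0.1,0.1],[-1,1,0]],[0,[0.1,0.18,0.1],[-1.3,2,0]],[0,[0.1,0.18,0.1],[-1.3,2,0]],[0,[0.1,0.18,0.1],[-1.3,2,0]]]'
python3 -c "
from fit import *
fit()
P,Q,s=pose();print(P,s['force'],rel([.574,-.1145,.087],down(3,-52)))"
```

```text
time_s: 12.35
tool_pos: [0.574, -0.1149, 0.115]
ee_rot: [-0.011, 0.899, 0.024, 0.438]
force: [-0.4, -0.9, -0.8]
grip_width: 0.179
TCP [ 0.574  -0.1149  0.1151] grip [ 0.5604 -0.1149  0.1336] tip/roll [ 5.3 -3.4] cost 0.122 bbox [43.  46.1  9.8 26.9] lip [ 0.5027 -0.1236  0.0388] heel z 0.0332
[ 0.57400547 -0.11489674  0.11506495] [ 0.46043285  0.18499645 -2.41020284] (array([-0.74, -0.01,  0.58]), array([-0. ,  0. ,  0.1]))
```

```bash
python3 -m jog '[[0,[-0.2,0,0.15],[0,1,0]],[0,[-0.4,0,0.3],[0,2,0]],[0,[-0.55,0,0.44],[0,3,0]],[0,[-0.65,0,0.51],[0,3,0]],[0,[-0.65,0,0.51],[0,3,0]]]'
python3 -c "
from fit import *
fit()
P,Q,s=pose();print(P,s['force'],s['torque'])"
```

```text
time_s: 12.9
tool_pos: [0.5739, -0.115, 0.0898]
ee_rot: [-0.012, 0.887, 0.024, 0.461]
force: [-0.6, 0.2, -1.3]
grip_width: 0.184
TCP [ 0.5741 -0.115   0.0903] grip [ 0.56   -0.115   0.1079] tip/roll [ 2.1 -4. ] cost 0.142 bbox [44.1 52.9  8.8 27. ] lip [ 0.5078 -0.1247  0.01  ] heel z 0.0079
[ 0.57409066 -0.11503813  0.09029551] [-0.56680723  0.84284544 -1.79593491] [-0.01456843  0.48860076  0.0214309 ]
```

```bash
python3 -m jog '[[0,[-0.05,0,0.03],[0,1,0]],[0,[-0.08,0,0.06],[0,1.5,0]],[0,[-0.08,0,0.06],[0,1.5,0]]]'
python3 -m jog '[[0,[-0.03,0,0.02],[0,0,0]],[0,[-0.03,0,0.02],[0,0,0]]]'
python3 -m jog '[[0,[-0.03,0,0.02],[0,0,0]],[0,[-0.03,0,0.02],[0,0,0]]]'
python3 -m jog '[[0,[-0.03,0,0.02],[0,0,0]],[0,[-0.03,0,0.02],[0,0,0]]]'
```

```text
time_s: 13.25
tool_pos: [0.5752, -0.1151, 0.089]
ee_rot: [-0.012, 0.88, 0.024, 0.475]
force: [0.1, 0.6, 5.2]
grip_width: 0.184
time_s: 13.45
tool_pos: [0.5758, -0.1152, 0.0887]
ee_rot: [-0.012, 0.879, 0.024, 0.475]
force: [1.6, 2.4, 10.0]
grip_width: 0.186
time_s: 13.65
tool_pos: [0.5763, -0.1152, 0.0885]
ee_rot: [-0.012, 0.879, 0.025, 0.476]
force: [1.0, 3.1, 13.6]
grip_width: 0.184
time_s: 13.85
tool_pos: [0.5769, -0.1152, 0.0883]
ee_rot: [-0.012, 0.878, 0.025, 0.477]
force: [3.4, 3.2, 17.6]
grip_width: 0.183
```

```bash
python3 -m jog '[[0,[0.06,0,-0.04],[0,0,0]],[0,[0.1,0,-0.07],[0,0,0]],[0,[0.1,0,-0.07],[0,0,0]]]'
python3 -m jog '[[0.1,[0.02,0,-0.01],[0,0,0]],[0.3,[0.02,0,-0.01],[0,0,0]],[0.5,[0.02,0,-0.01],[0,0,0]],[0.5,[0.02,0,-0.01],[0,0,0]],[0.5,[0.02,0,-0.01],[0,0,0]]]' 3
python3 -c "
from fit import *
fit();fit();grab('scene','s7.png',(190,165,96,72))
P,Q,s=pose();print(P,s['force'],s['torque'])"
```

```text
time_s: 14.15
tool_pos: [0.5748, -0.1152, 0.089]
ee_rot: [-0.012, 0.88, 0.024, 0.474]
force: [1.2, 1.3, 6.6]
grip_width: 0.183
time_s: 14.65
tool_pos: [0.5739, -0.1151, 0.088]
ee_rot: [-0.012, 0.881, 0.024, 0.473]
force: [-0.1, 0.2, 0.1]
grip_width: 0.485
TCP [ 0.5739 -0.1151  0.0881] grip [ 0.5677 -0.1151  0.1041] tip/roll [ 2.3 -2.7] cost 0.092 bbox [42.6 55.9  9.6 26.4] lip [ 0.515  -0.1224  0.0063] heel z 0.0038
TCP [ 0.574  -0.1152  0.0882] grip [ 0.5674 -0.1152  0.1035] tip/roll [ 3.4 -2.9] cost 0.093 bbox [42.6 55.8  9.6 26.6] lip [ 0.5129 -0.1229  0.0067] heel z 0.0032
[ 0.57403173 -0.11510796  0.08819945] [ 0.38096737  0.53880446 -0.09010751] [0.02687039 0.37361706 0.03959148]
```

View pics/s7.png

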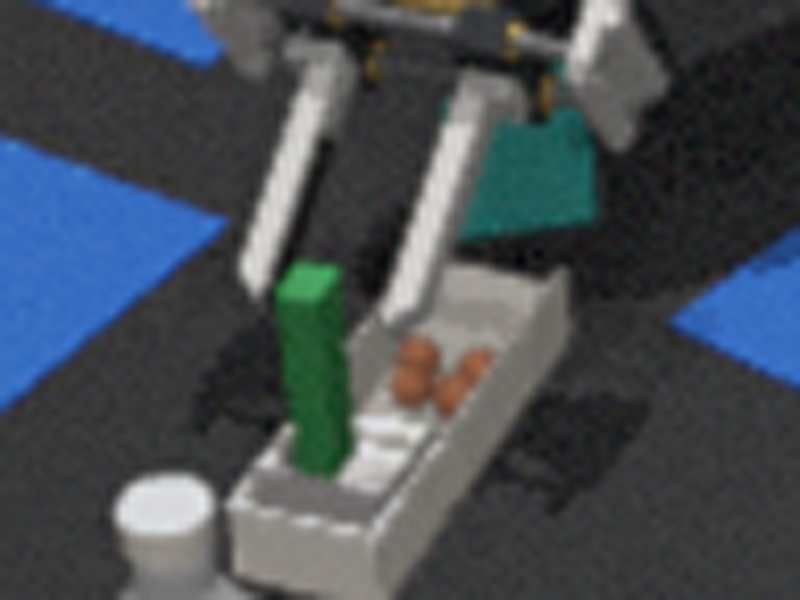

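```bash
python3 -m jog '[[0.6,[0,0,-0.8],[0,0,0]],[0.6,[0,0,-1.6],[0,0,0]],[0.6,[-0.4,0,-2.4],[0,0,0]],[0.6,[0.6,0,-3.2],[0,0,0]],[0.6,[1.5,0,-4],[0,0,0]]]'
python3 -c "
from h import *
P,Q,s=pose();print(P,s['qpos'].round(2),rel([.5665,-.1155,.2],down(3)))"
```

```text
time_s: 15.3
tool_pos: [0.4998, -0.1186, 0.1844]
ee_rot: [-0.013, 0.881, 0.024, 0.473]
force: [0.5, 1.1, 0.3]
grip_width: 0.598
[ 0.49982775 -0.1186343   0.18443727] [-0.61 -0.13  2.32  1.45  0.54 -0.26] (array([1.66, 0.01, 1.57]), array([ -0.1, -56.5,   0.1]))
```

```bash
python3 -m jog '[[0.6,[0.1,0,-0.3],[0,-8,0]],[0.6,[0.3,0,-0.3],[0,-16,0]],[0.6,[0.5,0,0],[0,-24,0]],[0.6,[0.8,0,0.3],[0,-32,0]],[0.6,[1.1,0,0.7],[0,-40,0]]]'
python3 -m jog '[[0.6,[0,0,0],[0,-8,0]],[0.6,[0,0,0],[0,-16,0]],[0.6,[0,0,0],[0,-16.5,0]],[0.6,[0,0,0],[0,-16.5,0]]]'
python3 -c "
from fit import *
P,Q,s=pose();print(P,s['qpos'].round(2),rel([.5665,-.1155,.145],down(3)),rel([.5665,-.1155,.06],down(3)))
fit(); 
im=optics.read_camera('top').astype(int); g=((im[...,1]>1.3*im[...,0])&(im[...,1]>1.5*im[...,2])&(im[...,1]>80)).astype(np.uint8); print(cv2.connectedComponentsWithStats(g)[2:])"
```

```text
time_s: 15.8
tool_pos: [0.532, -0.1151, 0.1998]
ee_rot: [-0.02, 0.96, 0.034, 0.276]
force: [-0.5, 0.1, -0.4]
grip_width: 0.599
time_s: 16.2
tool_pos: [0.5326, -0.1139, 0.1986]
ee_rot: [-0.017, 0.99, 0.038, 0.138]
force: [-0.6, 0.1, -0.7]
grip_width: 0.596
[ 0.53258591 -0.11387332  0.19858071] [-0.35  0.12  1.73  0.15  1.06  1.08] (array([0.59, 0.18, 2.02]), array([ -1.5, -15.9,   1.4])) (array([-0.18,  0.25,  4.75]), array([ -1.5, -15.9,   1.4]))
TCP [ 0.5321 -0.114   0.1985] grip [ 0.5321 -0.114   0.2185] tip/roll [-15.   0.] cost 1.0 bbox [42.8 56.2  9.8 26.1] lip [ 0.5106 -0.1151  0.1093] heel z 0.1248
(array([[     0,      0,    560,    420, 235151],
       [   352,    171,      7,      9,     49]], dtype=int32), array([[279.48420802, 209.50724853],
       [355.28571429, 174.71428571]]))
```

```bash
python3 -c "
from h import *
print(ray('top',355.3,174.7,.129))
h=ray('top',355.3,174.7,.129)
print(rel([h[0],h[1],.15],down(3)))"
python3 -m jog '[[0.6,[0.3,0.1,0.7],[-0.5,-8,0.7]],[0.6,[0.6,0.15,1.4],[-1.5,-16,1.4]],[0.6,[0.6,0.15,1.4],[-1.5,-16,1.4]],[0.6,[0.6,0.15,1.4],[-1.5,-16,1.4]]]'
python3 -c "
from h import *
h=ray('top',355.3,174.7,.129)
P,Q,s=pose();print(P,s['qpos'].round(2),rel([h[0],h[1],.06],down(3)))"
```

```text
[ 0.56822407 -0.11406413  0.129     ]
(array([0.72, 0.13, 1.89]), array([ -1.5, -15.9,   1.3]))
time_s: 16.7
tool_pos: [0.561, -0.1156, 0.1623]
ee_rot: [-0.0, 1.0, 0.026, -0.002]
force: [-0.4, -0.0, 0.3]
grip_width: 0.598
[ 0.56096988 -0.11558229  0.16234192] [-0.27  0.37  1.48 -0.    1.3   1.25] (array([ 0.26, -0.04,  3.41]), array([-0. ,  0.2, -0. ]))
```

```bash
python3 -m jog '[[0.6,[0.26,-0.04,0.1],[0,0,0]],[0.6,[0.26,-0.04,1],[0,0,0]],[0.6,[0.26,-0.04,2],[0,0,0]],[0.6,[0.26,-0.04,3],[0,0,0]],[0.6,[0.26,-0.04,3.4],[0,0,0]]]' 60
python3 -m jog '[[0.3,[0,0,0],[0,0,0]],[0.1,[0,0,0],[0,0,0]],[0,[0,0,0],[0,0,0]],[0,[0,0,0],[0,0,0]],[0,[0,0,0],[0,0,0]]]' 60
python3 -m jog '[[0,[0,0,0],[0,0,0]],[0,[0,0,0],[0,0,0]],[0,[0,0,0],[0,0,0]],[0,[0,0,0],[0,0,0]],[0,[0,0,0],[0,0,0]]]' 60
python3 -c "
from fit import *
P,Q,s=pose();print(P,s['force'],s['torque']); fit()"
```

```text
time_s: 17.2
tool_pos: [0.5678, -0.1144, 0.0611]
ee_rot: [0.0, 1.0, 0.025, -0.001]
force: [0.4, 0.3, 1.1]
grip_width: 0.603
time_s: 17.7
tool_pos: [0.5691, -0.1144, 0.0625]
ee_rot: [0.001, 1.0, 0.026, -0.001]
force: [0.0, -0.9, 0.3]
grip_width: 0.208
time_s: 18.2
tool_pos: [0.5691, -0.1144, 0.0623]
ee_rot: [0.001, 1.0, 0.026, -0.001]
force: [-1.4, -0.6, 6.4]
grip_width: 0.19
[ 0.5691204  -0.11444167  0.06230299] [-1.36351842 -0.55086088  6.40683042] [0.02226379 0.22125861 0.02820228]
TCP [ 0.5691 -0.1144  0.0623] grip [ 0.5706 -0.1144  0.1026] tip/roll [ 7.1 -2.4] cost 0.312 bbox [43.  56.5  9.5 25.9] lip [ 0.51   -0.1215  0.0094] heel z 0.0021
```

```bash
python3 -m jog '[[0,[-0.1,0,-0.02],[0,0,0]],[0,[-0.3,0,-0.02],[0,0,0]],[0,[-0.5,0,-0.02],[0,0,0]],[0,[-0.7,0,-0.02],[0,0,0]],[0,[-0.8,0,-0.02],[0,0,0]]]' 60
for i in 1; do python3 -m jog '[[0,[-0.1,0,0],[0,0,0]],[0,[-0.2,0,0],[0,0,0]],[0,[-0.3,0,0],[0,0,0]],[0,[-0.4,0,0],[0,0,0]],[0,[-0.5,0,0],[0,0,0]]]'; done
python3 -m jog '[[0,[-0.1,0,0],[0,0,0]],[0,[-0.2,0,0],[0,0,0]],[0,[-0.3,0,0],[0,0,0]]]'
python3 -c "
from h import *
P,Q,s=pose();print(P,s['force'],s['torque'])
im=optics.read_camera('top').astype(int); g=((im[...,1]>1.3*im[...,0])&(im[...,1]>1.5*im[...,2])&(im[...,1]>60)).astype(np.uint8); print(cv2.connectedComponentsWithStats(g)[2:])"
```

```text
time_s: 18.75
tool_pos: [0.5441, -0.1156, 0.0623]
ee_rot: [0.001, 1.0, 0.025, -0.002]
force: [0.8, -0.2, 0.7]
grip_width: 0.19
time_s: 19.25
tool_pos: [0.5295, -0.1163, 0.0623]
ee_rot: [0.001, 1.0, 0.026, -0.002]
force: [-0.1, -1.5, -0.8]
grip_width: 0.186
time_s: 19.55
tool_pos: [0.5205, -0.1168, 0.0624]
ee_rot: [0.001, 1.0, 0.026, -0.002]
force: [0.5, 0.3, -1.1]
grip_width: 0.191
[ 0.52051465 -0.1167558   0.06237609] [ 0.46796369  0.25593249 -1.11424946] [ 0.03354041 -0.10899169 -0.03408762]
(array([[     0,      0,    560,    420, 235200]], dtype=int32), array([[279.5, 209.5]]))
```

```bash
python3 -m jog '[[0,[0,0,0.02],[0,0,0]],[0,[-0.1,0,0.03],[0,0,0]],[0,[-0.2,0,0.03],[0,0,0]]]' 60
python3 -m jog '[[0,[-0.07,0,0],[0,0,0]],[0,[-0.14,0,0],[0,0,0]],[0,[-0.2,0,0],[0,0,0]]]'
python3 -m jog '[[0,[-0.07,0,0],[0,0,0]],[0,[-0.14,0,0],[0,0,0]],[0,[-0.2,0,0],[0,0,0]]]'
python3 -c "
from fit import *
P,Q,s=pose();print(P,s['force'],s['torque']); fit()"
```

```text
time_s: 19.9
tool_pos: [0.5159, -0.1173, 0.0624]
ee_rot: [0.001, 1.0, 0.026, -0.0]
force: [0.7, 0.3, 2.0]
grip_width: 0.189
time_s: 20.2
tool_pos: [0.5097, -0.1176, 0.0624]
ee_rot: [0.001, 1.0, 0.026, -0.0]
force: [8.0, -0.3, 12.3]
grip_width: 0.189
time_s: 20.5
tool_pos: [0.5036, -0.118, 0.0624]
ee_rot: [0.001, 1.0, 0.026, -0.0]
force: [7.3, -1.1, 16.6]
grip_width: 0.187
[ 0.50360064 -0.11795214  0.06235283] [ 7.28823578 -1.09024103 16.59959826] [-0.17736729 -1.49209905  0.0113413 ]
TCP [ 0.5033 -0.1179  0.0623] grip [ 0.5061 -0.1179  0.1027] tip/roll [ 8.5 -2.9] cost 0.305 bbox [52.1 44.8  8.8 25.4] lip [ 0.4432 -0.126   0.0111] heel z 0.0023
```

```bash
cat >> fit.py <<'E'
def pred(G,tip=0,yaw=3):
    R=Ro.from_euler("z",yaw,degrees=True)*Ro.from_euler("y",tip,degrees=True)
    p=proj("scene",R.apply(B)+G)-[180,140]; a=p.min(0);b=p.max(0); return np.r_[a,b-a].round(1)
E
python3 -c "
from fit import *
P,Q,s=pose(); 
for dx in (-.001,.004,.009): print(dx,[pred([P[0]+dx,P[1],.104],t) for t in(-8,0,8)])
print('initial check, obs 43 56.5 9.5 25.9', pred([.568,-.1144,.104]))"
```

```text
-0.001 [array([51.8, 43.3,  8.7, 28.2]), array([51.3, 43.4, 10.2, 27.1]), array([50.9, 43.7, 11.7, 25.4])]
0.004 [array([51. , 44.1,  8.7, 28.2]), array([50.6, 44.2, 10.3, 27.1]), array([50.2, 44.5, 11.7, 25.5])]
0.009 [array([50.3, 45. ,  8.8, 28.3]), array([49.8, 45.1, 10.3, 27.1]), array([49.4, 45.4, 11.8, 25.5])]
initial check, obs 43 56.5 9.5 25.9 [42.1 55.1 10.9 27.6]
```

```bash
python3 -m jog '[[0,[-0.05,0,-0.02],[0,0,0]],[0,[-0.1,0,-0.02],[0,0,0]],[0,[-0.15,0,-0.02],[0,0,0]]]' 60
python3 -m jog '[[0,[-0.05,0,0],[0,0,0]],[0,[-0.1,0,0],[0,0,0]],[0,[-0.13,0,0],[0,0,0]]]'
python3 -c "
from fit import *
P,Q,s=pose();print(P,s['force'],s['torque']); fit(); print(pred([P[0]-.001,P[1],.104])+[.9,1.4,-1.4,-1.7])"
```

```text
time_s: 20.85
tool_pos: [0.4987, -0.118, 0.0624]
ee_rot: [0.001, 1.0, 0.025, -0.001]
force: [4.3, 0.4, 2.3]
grip_width: 0.186
time_s: 21.15
tool_pos: [0.4964, -0.1181, 0.063]
ee_rot: [0.001, 1.0, 0.025, 0.001]
force: [13.5, 2.3, 0.6]
grip_width: 0.188
[ 0.496409   -0.11812599  0.06295991] [13.47906165  2.26430169  0.59096919] [ 0.53967261 -3.58110519 -0.30565015]
TCP [ 0.4963 -0.1181  0.063 ] grip [ 0.4981 -0.1181  0.1033] tip/roll [ 7.  -2.5] cost 0.309 bbox [53.4 43.1  8.4 25.8] lip [ 0.4376 -0.1254  0.0101] heel z 0.0028
[53.2 43.6  8.8 25.3]
```

```bash
python3 -m jog '[[0,[-0.05,0,0],[0,0,0]],[0,[-0.05,0,0],[0,0,0]],[0,[-0.1,0,0],[0,0,0]],[0,[-0.1,0,0],[0,0,0]]]' 60
python3 -c "
from fit import *
P,Q,s=pose();print(P,s['force'],s['torque'],Q.as_matrix()[:,2]); fit(); print(pred([P[0]-.001,P[1],.104])+[.9,1.4,-1.4,-1.7]);grab('scene','s8.png',(205,170,80,60))"
```

```text
time_s: 21.6
tool_pos: [0.4941, -0.1183, 0.0636]
ee_rot: [0.001, 1.0, 0.025, 0.002]
force: [13.9, 2.6, 4.9]
grip_width: 0.188
[ 0.4940859  -0.11827968  0.06360701] [13.85669151  2.62471918  4.93240438] [ 0.79109314 -3.47799216 -0.39368585] [ 0.00401423 -0.00159113 -0.99999068]
TCP [ 0.4941 -0.1183  0.0636] grip [ 0.4985 -0.1183  0.1047] tip/roll [ 7.4 -2.7] cost 0.297 bbox [53.8 42.9  8.1 25.8] lip [ 0.4372 -0.1259  0.012 ] heel z 0.0042
[53.5 43.2  8.7 25.3]
```

View pics/s8.png

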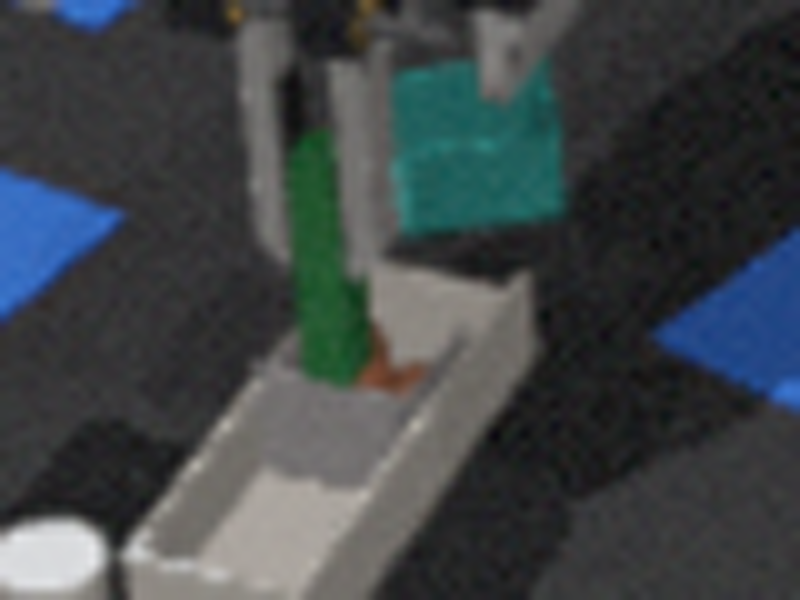

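```bash
python3 -m jog '[[0,[0.06,0,-0.05],[0,-3,0]],[0,[0.1,0,-0.1],[0,-6,0]],[0,[0.14,0,-0.12],[0,-9,0]],[0,[0.17,0,-0.12],[0,-12,0]],[0,[0.19,0,-0.12],[0,-15,0]]]' 60
python3 -c "
from h import *
P,Q,s=pose();print(P,s['force'],s['torque'],Q.as_matrix()[:,2])"
```

```text
time_s: 22.2
tool_pos: [0.4964, -0.1178, 0.0652]
ee_rot: [0.004, 0.991, 0.025, -0.134]
force: [-0.4, -1.1, -2.0]
grip_width: 0.186
[ 0.49639201 -0.11780959  0.06521286] [-0.37417961 -1.05879126 -2.03492648] [ 0.03734262 -0.28022555  0.07624126] [-0.26558488 -0.01409167 -0.96398449]
```

```bash
python3 -m jog '[[0,[0,0,-0.05],[0,-4,0]],[0,[-0.03,0,-0.1],[0,-8,0]],[0,[-0.05,0,-0.2],[0,-12,0]],[0,[-0.1,0,-0.35],[0,-14,0]],[0,[-0.15,0,-0.55],[0,-15,0]]]' 60
python3 -m jog '[[0,[-0.15,0,-0.25],[0,0,0]],[0,[-0.3,0,-0.55],[0,0,0]],[0,[-0.5,0,-0.9],[0,0,0]],[0,[-0.7,0,-1.3],[0,0,0]],[0,[-0.9,0,-1.6],[0,0,0]]]' 60
python3 -m jog '[[0,[-0.2,0,-0.35],[0,0,0]],[0,[-0.4,0,-0.7],[0,0,0]],[0,[-0.6,0,-1.05],[0,0,0]],[0,[-0.6,0,-1.05],[0,0,0]]]' 60
python3 -c "
from h import *
P,Q,s=pose();print(P,s['force'],s['torque'],Q.as_matrix()[:,2])
grab('scene','s9.png',(200,120,96,72))
im=optics.read_camera('scene')[:,:,::-1]; cv2.imwrite('pics/s9raw.png',im)
h=cv2.cvtColor(im,cv2.COLOR_BGR2HSV); m=((h[...,0]<14)&(h[...,1]>110)&(h[...,2]>50)).astype(np.uint8); n,l,st,ce=cv2.connectedComponentsWithStats(m)
print([(st[i].tolist()) for i in range(1,n) if st[i,4]>3 and 180<ce[i][0]<290 and 110<ce[i][1]<250])"
```

```text
time_s: 22.7
tool_pos: [0.4964, -0.1177, 0.0819]
ee_rot: [0.007, 0.965, 0.025, -0.262]
force: [-0.1, -0.9, -2.7]
grip_width: 0.187
time_s: 23.2
tool_pos: [0.4982, -0.1179, 0.1398]
ee_rot: [0.007, 0.965, 0.024, -0.259]
force: [-0.3, -0.2, -2.6]
grip_width: 0.193
time_s: 23.6
tool_pos: [0.4988, -0.118, 0.1761]
ee_rot: [0.007, 0.966, 0.024, -0.259]
force: [-0.7, 0.3, -2.9]
grip_width: 0.187
[ 0.49882761 -0.11795784  0.17606861] [-0.70308116  0.27351801 -2.94264127] [ 0.02190588 -0.53267647  0.0344633 ] [-0.4996167  -0.02710738 -0.86582235]
[[242, 175, 3, 5, 10]]
```

```bash
python3 -c "
from h import *
P,Q,s=pose()
print(Q.as_euler('xyz',degrees=True), rel([.61,.1665,.185],down(3,30)))"
```

```text
[179.93275427  30.17355366   2.89719249] (array([ 3.45, -9.27, -2.43]), array([ 0. ,  0.2, -0.1]))
```

```bash
python3 -m jog '[[0,[0,-0.15,-0.2],[0,0,0]],[0,[0.1,-0.5,-0.5],[0,0,0]],[0,[0.3,-1.0,-0.7],[0,0,0]],[0,[0.6,-1.6,-0.9],[0,0,0]],[0,[0.9,-2.2,-1.1],[0,0,0]]]' 60
python3 -m jog '[[0,[0.3,-0.6,-0.2],[0,0,0]],[0,[0.6,-1.2,-0.4],[0,0,0]],[0,[0.8,-1.8,-0.6],[0,0,0]],[0,[1.0,-2.4,-0.7],[0,0,0]],[0,[1.2,-3.0,-0.8],[0,0,0]]]'
python3 -m jog '[[0,[0.2,-0.6,-0.1],[0,0,0]],[0,[0.4,-1.2,-0.2],[0,0,0]],[0,[0.6,-1.8,-0.3],[0,0,0]],[0,[0.8,-2.4,-0.4],[0,0,0]],[0,[1.0,-3.0,-0.5],[0,0,0]]]'
python3 -m jog '[[0,[0.2,-0.4,0],[0,0,0]],[0,[0.3,-0.7,0],[0,0,0]],[0,[0.35,-0.95,0],[0,0,0]],[0,[0.35,-1.05,0],[0,0,0]],[0,[0.35,-1.05,0],[0,0,0]]]'
python3 -c "
from h import *
P,Q,s=pose()
print(P,s['force'],s['qpos'].round(2),Q.as_euler('xyz',degrees=True), rel([.604,.1665,.135],down(3,0)))"
```

```text
time_s: 24.2
tool_pos: [0.5356, -0.0477, 0.1891]
ee_rot: [0.007, 0.965, 0.025, -0.26]
force: [0.0, 0.0, -2.0]
grip_width: 0.186
time_s: 24.7
tool_pos: [0.5736, 0.0443, 0.1914]
ee_rot: [0.007, 0.965, 0.025, -0.26]
force: [0.5, 0.5, -3.2]
grip_width: 0.188
time_s: 25.2
tool_pos: [0.6022, 0.1357, 0.1892]
ee_rot: [0.007, 0.965, 0.025, -0.26]
force: [-0.3, 0.5, -1.8]
grip_width: 0.186
time_s: 25.7
tool_pos: [0.6095, 0.166, 0.1843]
ee_rot: [0.007, 0.965, 0.025, -0.26]
force: [0.1, -0.7, -1.3]
grip_width: 0.19
[0.60946006 0.16596304 0.18429727] [ 0.10090341 -0.70332813 -1.25904151] [0.18 0.89 0.7  0.07 2.07 1.72] [179.92585715  30.17454013   2.90335593] (array([ 0.67, -0.03,  1.51]), array([ 0. , 30.2, -0.1]))
```

```bash
cat > pour.py <<'E'
from h import *
def tgt(t,lip,yaw=3):
    R=Ro.from_euler("z",yaw,degrees=True)*Ro.from_euler("y",t,degrees=True)
    return np.array(lip)+R.apply([.050,0,.0585]), down(yaw,t)
E
python3 -c "
from pour import *
L=[.553,.1655,.078]
print(rel(*tgt(22,L)),rel(*tgt(10,L)))
b=(*tgt(10,L),0)
for t in (2,-6,-14,-22,-30): print(t,rel(*tgt(t,L),base=b))
b=(*tgt(-30,L),0)
for t in (-38,-46,-54): print(t,rel(*tgt(t,L),base=b))"
```

```text
(array([ 1.53, -0.09,  1.84]), array([ 0. ,  8.2, -0.1])) (array([ 1.05, -0.09,  1.6 ]), array([ 0. , 20.2, -0.1]))
2 (array([-0.29,  0.  , -0.21]), array([0., 8., 0.]))
-6 (array([-0.6 ,  0.  , -0.38]), array([ 0., 16.,  0.]))
-14 (array([-0.94, -0.  , -0.51]), array([ 0., 24.,  0.]))
-22 (array([-1.29,  0.  , -0.59]), array([ 0., 32.,  0.]))
-30 (array([-1.64, -0.  , -0.62]), array([ 0., 40.,  0.]))
-38 (array([-0.29,  0.  , -0.21]), array([0., 8., 0.]))
-46 (array([-0.6 , -0.  , -0.38]), array([ 0., 16.,  0.]))
-54 (array([-0.94,  0.  , -0.51]), array([ 0., 24.,  0.]))
```

```bash
python3 -m jog '[[0,[0.3,0,0.4],[0,2,0]],[0,[0.6,-0.05,0.8],[0,6,0]],[0,[0.9,-0.09,1.2],[0,12,0]],[0,[1.0,-0.09,1.5],[0,17,0]],[0,[1.05,-0.09,1.6],[0,20.2,0]]]' 60
python3 -m jog '[[0,[0,0,0],[0,0,0]],[0,[0,0,0],[0,0,0]]]'
python3 -c "
from pour import *
P,Q,s=pose(); print(P,s['force'],s['qpos'].round(2),rel(*tgt(10,[.553,.1655,.078])))
im=optics.read_camera('scene')[:,:,::-1]
h=cv2.cvtColor(im,cv2.COLOR_BGR2HSV); m=((h[...,0]<14)&(h[...,1]>110)&(h[...,2]>50)).astype(np.uint8); n,l,st,ce=cv2.connectedComponentsWithStats(m)
print([(st[i].tolist()) for i in range(1,n) if st[i,4]>3 and 160<ce[i][0]<400 and 110<ce[i][1]<260])
g=((im[...,1]>1.3*im[...,2].astype(int))&(im[...,1]>1.2*im[...,0].astype(int))&(im[...,1]>50)).astype(np.uint8)[150:260,270:370]; n,l,st,ce=cv2.connectedComponentsWithStats(g); print([(st[i]+[270,150,0,0,0]).tolist() for i in range(1,n) if st[i,4]>20])
R=Ro.from_euler('zy',[3,10],degrees=True)
from fit import B
p=proj('scene',R.apply(B)+P+R.apply([-.001,0,.0415])); print(p.min(0),p.max(0)-p.min(0))"
```

```text
time_s: 26.2
tool_pos: [0.6118, 0.1679, 0.1269]
ee_rot: [0.003, 0.996, 0.025, -0.085]
force: [0.5, -0.2, -2.8]
grip_width: 0.189
time_s: 26.4
tool_pos: [0.6126, 0.1682, 0.1277]
ee_rot: [0.003, 0.996, 0.025, -0.087]
force: [-0.2, 0.3, -2.0]
grip_width: 0.188
[0.6125867  0.16818486 0.12773456] [-0.19936465  0.29313598 -2.04086025] [0.2  0.65 1.15 0.02 1.52 1.72] (array([-0.  , -0.01,  0.03]), array([ 0. ,  0. , -0.1]))
[[325, 219, 3, 3, 5], [311, 235, 4, 3, 10]]
[[303, 211, 9, 27, 166]]
[301.64170588 209.26642065] [10.64425615 27.84061171]
```

```bash
python3 -m jog '[[0,[-0.15,0,-0.11],[0,4,0]],[0,[-0.29,0,-0.21],[0,8,0]],[0,[-0.44,0,-0.3],[0,12,0]],[0,[-0.6,0,-0.38],[0,16,0]],[0,[-0.77,0,-0.45],[0,20,0]]]'
python3 -m jog '[[0,[0,0,0],[0,0,0]],[0,[-0.15,0,-0.11],[0,4,0]],[0,[-0.29,0,-0.21],[0,8,0]],[0,[-0.44,0,-0.3],[0,12,0]],[0,[-0.6,0,-0.38],[0,16,0]]]'
python3 -m jog '[[0,[-0.29,0,-0.21],[0,8,0]],[0,[-0.6,0,-0.38],[0,16,0]],[0,[-0.6,0,-0.38],[0,16,0]],[0,[-0.6,0,-0.38],[0,16,0]]]'
python3 -c "
from pour import *
P,Q,s=pose(); print(P,s['force'],s['qpos'].round(2),Q.as_euler('xyz',degrees=True))
im=optics.read_camera('scene')[:,:,::-1]
h=cv2.cvtColor(im,cv2.COLOR_BGR2HSV); m=((h[...,0]<14)&(h[...,1]>110)&(h[...,2]>50)).astype(np.uint8); n,l,st,ce=cv2.connectedComponentsWithStats(m)
print([(st[i].tolist()) for i in range(1,n) if st[i,4]>3 and 160<ce[i][0]<400 and 110<ce[i][1]<260])"
```

```text
time_s: 26.95
tool_pos: [0.5925, 0.1673, 0.1444]
ee_rot: [-0.002, 0.996, 0.025, 0.088]
force: [0.4, -0.5, -1.6]
grip_width: 0.186
time_s: 27.45
tool_pos: [0.5732, 0.1664, 0.1525]
ee_rot: [-0.005, 0.974, 0.025, 0.225]
force: [-0.8, -0.5, -0.9]
grip_width: 0.19
time_s: 27.85
tool_pos: [0.5514, 0.165, 0.1542]
ee_rot: [-0.008, 0.934, 0.024, 0.358]
force: [-0.3, 0.1, -1.3]
grip_width: 0.19
[0.55142488 0.16504107 0.15415742] [-0.26282456  0.10575493 -1.25085512] [ 0.32  0.07  2.06 -0.55  0.35  2.3 ] [179.80495934 -41.9051072    2.98362277]
[[310, 232, 4, 5, 18], [319, 234, 4, 5, 17], [308, 242, 2, 3, 5]]
```

```bash
python3 -m jog '[[0,[0.3,0,-0.3],[0,-2,0]],[0,[0.7,0,-0.75],[0,-8,0]],[0,[1.0,0,-1.1],[0,-16,0]],[0,[1.3,0,-1.5],[0,-24,0]],[0,[1.3,0,-1.5],[0,-32,0]]]' 60
python3 -m jog '[[0,[0,0,0],[0,-5,0]],[0,[0,0,0],[0,-10,0]],[0,[0,0,0],[0,-10,0]]]'
python3 -c "
from pour import *
P,Q,s=pose(); print(P,s['force'],s['qpos'].round(2),Q.as_euler('xyz',degrees=True))
print(rel([.5,-.05,.22],down(0,0)),rel([.466,-.346,.2],down(-8.7,0)))"
```

```text
time_s: 28.4
tool_pos: [0.5516, 0.1665, 0.2183]
ee_rot: [-0.004, 0.996, 0.027, 0.086]
force: [-0.0, 0.9, -1.7]
grip_width: 0.191
time_s: 28.7
tool_pos: [0.5518, 0.1657, 0.2138]
ee_rot: [-0.001, 1.0, 0.026, -0.002]
force: [-0.3, -0.1, -1.9]
grip_width: 0.189
[0.55184196 0.16565538 0.21377436] [-0.34709163 -0.05276163 -1.89205069] [0.23 0.34 1.4  0.   1.41 1.75] [-179.93587387    0.20736689    2.96422254]
(array([-2.1 ,  7.09, -0.21]), array([-0.1,  0.2,  3. ])) (array([-3.74, 16.88,  0.45]), array([-0. ,  0.2, 11.7]))
```

```bash
python3 -m jog '[[0,[-0.2,1.2,-0.2],[0,0,0]],[0,[-0.4,2.6,-0.2],[0,0,0]],[0,[-0.7,4,-0.2],[0,0,0]],[0,[-1.0,5.2,-0.2],[0,0,0]],[0,[-1.3,6.2,-0.2],[0,0,0]]]'
python3 -m jog '[[0,[-0.3,1.3,0],[0,0,1]],[0,[-0.6,2.6,0],[0,0,2]],[0,[-0.9,3.9,0],[0,0,4]],[0,[-1.1,5.2,0],[0,0,6]],[0,[-1.2,6.2,0],[0,0,8]]]'
python3 -c "
from pour import *
P,Q,s=pose(); print(P,s['force'],s['qpos'].round(2))
print(rel([.485,-.347,.10],down(-8.7,0)))
a=grab('top','t9.png',(195,150,100,75));t=optics.read_camera('scene')[:,:,::-1];grab('scene','s10.png',(270,190,100,75),t)
A=cv2.imread('pics/t9.png');Bm=cv2.imread('pics/s10.png');cv2.imwrite('pics/m10.png',cv2.resize(np.hstack([A,Bm]),(800,300)))
h=cv2.cvtColor(cv2.imread('pics/t9.png'),cv2.COLOR_BGR2HSV); m=((h[...,0]<16)&(h[...,1]>110)&(h[...,2]>50)).astype(np.uint8); n,l,st,ce=cv2.connectedComponentsWithStats(m)
print([(st[i].tolist(),ce[i].round().tolist()) for i in range(1,n) if st[i,4]>100])"
```

```text
time_s: 29.2
tool_pos: [0.5207, -0.0238, 0.2209]
ee_rot: [-0.0, 1.0, 0.026, 0.001]
force: [-0.3, 0.3, -0.9]
grip_width: 0.189
time_s: 29.7
tool_pos: [0.4941, -0.2119, 0.2211]
ee_rot: [0.0, 0.999, -0.045, 0.001]
force: [1.0, 0.6, -1.5]
grip_width: 0.188
[ 0.49414436 -0.21187802  0.22113252] [ 0.99205215  0.61283052 -1.47282377] [-0.47  0.24  1.5   0.    1.39  1.19]
(array([0.09, 4.51, 4.04]), array([ 0. , -0.2,  3.6]))
[([418, 110, 19, 34, 507], [427.0, 127.0]), ([432, 261, 34, 35, 909], [449.0, 278.0]), ([306, 323, 42, 36, 1239], [326.0, 340.0]), ([390, 354, 34, 34, 914], [407.0, 371.0]), ([475, 356, 31, 32, 769], [489.0, 371.0]), ([379, 472, 17, 25, 316], [387.0, 485.0])]
```

View pics/m10.png

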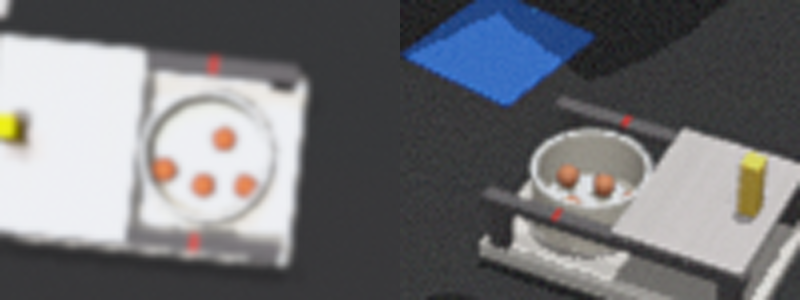

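```bash
python3 -m jog '[[0,[0,1.2,0],[0,0,1]],[0,[0.05,2.4,0.3],[0,0,2]],[0,[0.09,3.5,1.2],[0,0,3.6]],[0,[0.09,4.5,2.2],[0,-0.2,3.6]],[0,[0.09,4.5,3.2],[0,-0.2,3.6]]]'
python3 -m jog '[[0,[0,0,0.6],[0,0,0]],[0,[0,0,1.2],[0,0,0]],[0,[0,0,1.7],[0,0,0]],[0,[0,0,1.9],[0,0,0]],[0,[0,0,1.9],[0,0,0]]]'
python3 -c "
from fit import *
P,Q,s=pose(); print(P,s['force'],Q.as_euler('xyz',degrees=True))
fit(-8.7,c=(130,120,130,110)); R=Ro.from_euler('z',-8.7,degrees=True); p=proj('scene',R.apply(B)+[P[0]-.001,P[1],P[2]+.0415])-[130,120]; print(p.min(0),p.max(0)-p.min(0))"
```

```text
time_s: 30.3
tool_pos: [0.485, -0.347, 0.1237]
ee_rot: [0.001, 0.997, -0.076, -0.001]
force: [0.8, 0.7, -1.8]
grip_width: 0.19
time_s: 30.8
tool_pos: [0.485, -0.3443, 0.0673]
ee_rot: [0.0, 0.997, -0.075, -0.002]
force: [0.1, -0.1, -0.6]
grip_width: 0.188
[ 0.48501397 -0.34432962  0.067311  ] [ 0.14350481 -0.12176021 -0.57734285] [ 1.79973372e+02  1.79340754e-01 -8.63439018e+00]
TCP [ 0.4852 -0.3447  0.0681] grip [ 0.4931 -0.3447  0.1042] tip/roll [12.7 -7.2] cost 0.393 bbox [43.6 46.2 10.  24.6] lip [ 0.4224 -0.3448  0.0181] heel z 0.005
[42.59483088 44.58899611] [12.28325363 26.35966482]
```

```bash
python3 -m jog '[[0,[0,0,0.07],[0,0,0]],[0,[0,0,0.14],[0,0,0]],[0,[0,0,0.14],[0,0,0]]]'
python3 -m jog '[[0,[0,0,0.03],[0,0,0]],[0,[0,0,0.03],[0,0,0]]]'
python3 -m jog '[[0,[0,0,0.03],[0,0,0]],[0,[0,0,0.03],[0,0,0]]]'
```

```text
time_s: 31.15
tool_pos: [0.4849, -0.3447, 0.0636]
ee_rot: [0.0, 0.997, -0.076, -0.001]
force: [-0.0, -0.3, -0.5]
grip_width: 0.189
time_s: 31.35
tool_pos: [0.485, -0.3448, 0.0627]
ee_rot: [0.001, 0.997, -0.076, -0.001]
force: [0.4, -0.4, -1.2]
grip_width: 0.187
time_s: 31.55
tool_pos: [0.4852, -0.3449, 0.0626]
ee_rot: [0.001, 0.997, -0.076, -0.001]
force: [-0.9, 0.4, 7.0]
grip_width: 0.186
```

Touching down at z ≈ 0.0625; back off slightly, release slowly, check.

```bash
python3 -m jog '[[0,[0,0,-0.02],[0,0,0]],[0,[0,0,-0.02],[0,0,0]],[0.05,[0,0,-0.02],[0,0,0]],[0.25,[0,0,-0.02],[0,0,0]],[0.3,[0,0,-0.02],[0,0,0]]]' 10
python3 -m jog '[[0.4,[0,0,0],[0,0,0]],[0.6,[0,0,0],[0,0,0]],[0.7,[0,0,0],[0,0,0]],[0.7,[0,0,0],[0,0,0]],[0.7,[0,0,0],[0,0,0]]]'
python3 -c "
from fit import *
P,Q,s=pose(); print(P,s['force'],s['grip_width'])
for i in range(3): fit(-8.7,c=(130,120,130,110))"
```

```text
time_s: 32.05
tool_pos: [0.4847, -0.3447, 0.062]
ee_rot: [0.0, 0.997, -0.076, -0.002]
force: [0.2, 0.2, -0.3]
grip_width: 0.288
time_s: 32.55
tool_pos: [0.4849, -0.3447, 0.0622]
ee_rot: [0.0, 0.997, -0.076, -0.001]
force: [-0.6, 0.2, -0.7]
grip_width: 0.679
[ 0.48487374 -0.3447405   0.06224016] [-0.56266852  0.199684   -0.69000499] 0.6789855752589044
TCP [ 0.4849 -0.3447  0.0623] grip [ 0.4905 -0.3447  0.1029] tip/roll [ 5.4 -4.3] cost 0.111 bbox [42.2 48.  11.5 24.4] lip [ 0.432  -0.3429  0.0081] heel z 0.0025
TCP [ 0.4848 -0.3447  0.0623] grip [ 0.4908 -0.3447  0.1037] tip/roll [ 4.8 -3.5] cost 0.109 bbox [41.8 48.  11.9 24.5] lip [ 0.4333 -0.3418  0.0083] heel z 0.0033
TCP [ 0.4849 -0.3447  0.0622] grip [ 0.4903 -0.3447  0.1031] tip/roll [ 4.2 -2.4] cost 0.114 bbox [42.4 48.  11.4 24.5] lip [ 0.4341 -0.3402  0.007 ] heel z 0.0026
```

```bash
python3 -m jog '[[0.7,[0,0,-0.5],[0,0,0]],[0.7,[0,0,-1.5],[0,0,0]],[0.7,[0,0,-3],[0,0,0]],[0.7,[0,0,-4.5],[0,0,0]],[0.7,[0,0,-4.6],[0,0,0]]]' 30
python3 -m jog '[[0.7,[-0.3,-1.5,0],[0,0,0]],[0.7,[-0.4,-3,0],[0,0,0]],[0.7,[-0.4,-4.5,0],[0,0,0]],[0.7,[-0.4,-6,0],[0,0,0]],[0.7,[-0.4,-7.5,0],[0,0,0]]]'
python3 -m jog '[[0.7,[-0.3,-1.5,0],[0,0,0]],[0.7,[-0.4,-3,0],[0,0,0]],[0.7,[-0.4,-4.5,0],[0,0,0]],[0.7,[-0.4,-6,0],[0,0,0]],[0.7,[-0.4,-7.5,0],[0,0,0]]]'
python3 -c "
from fit import *
print(rel([.545,.2925,.16],down(-5.3)),rel([.545,.2925,.077],down(-5.3)))
im=optics.read_camera('top').astype(int); g=((im[...,0]>1.6*im[...,2])&(im[...,1]>1.6*im[...,2])&(im[...,0]>120)).astype(np.uint8); n,l,st,ce=cv2.connectedComponentsWithStats(g)
for i in range(1,n):
  if st[i,4]>15: print(st[i],ce[i],ray('top',*ce[i],.114))
g=((im[...,1]>1.3*im[...,0])&(im[...,1]>1.5*im[...,2])&(im[...,1]>80)).astype(np.uint8); n,l,st,ce=cv2.connectedComponentsWithStats(g)
for i in range(1,n):
  if st[i,4]>10: print('green',st[i],ce[i],ray('top',*ce[i],.128))
"
```

```text
time_s: 33.2
tool_pos: [0.4869, -0.3459, 0.2078]
ee_rot: [0.003, 0.997, -0.076, 0.003]
force: [0.2, 0.1, 0.1]
grip_width: 0.698
time_s: 33.7
tool_pos: [0.5072, -0.1187, 0.2007]
ee_rot: [0.0, 0.997, -0.076, -0.001]
force: [0.7, -0.2, -0.5]
grip_width: 0.701
time_s: 34.2
tool_pos: [0.5293, 0.1057, 0.2006]
ee_rot: [0.0, 0.997, -0.076, -0.001]
force: [-0.2, -0.6, 0.3]
grip_width: 0.699
(array([-0.42, -6.24,  1.35]), array([ 0. ,  0.1, -3.4])) (array([-0.41, -6.24,  4.11]), array([ 0. ,  0.1, -3.4]))
[ 374   51   81   42 2249] [417.43263673  73.99733215] [ 0.8403461  -0.27656406  0.114     ]
[   0   76   20  145 2353] [  9.58606035 149.9519762 ] [0.61212194 0.76967288 0.114     ]
[191 179   9   6  45] [195.13333333 181.26666667] [0.54333581 0.29274312 0.114     ]
[  0 223  22   5  94] [ 11.0106383  225.34042553] [0.41973183 0.75225838 0.114     ]
[140 267   9  34 106] [144.3490566  287.04716981] [0.27345647 0.40915631 0.114     ]
green [443 206   7   7  43] [445.74418605 208.93023256] [ 0.48711288 -0.34356593  0.128     ]
```

```bash
python3 -m jog '[[0.7,[-0.1,-1.5,0],[0,0,0]],[0.7,[-0.2,-3,0],[0,0,-1]],[0.7,[-0.3,-4.5,0.2],[0,0,-2]],[0.7,[-0.45,-5.8,0.6],[0,0,-3.4]],[0.7,[-0.45,-6.24,1.0],[0,0,-3.4]]]' 30
python3 -m jog '[[0.7,[0,0,0.6],[0,0,0]],[0.7,[0,0,1.3],[0,0,0]],[0.7,[0,0,2],[0,0,0]],[0.7,[0,0,2.7],[0,0,0]],[0.7,[0,0,3.05],[0,0,0]]]'
python3 -m jog '[[0.7,[0,0,0],[0,0,0]],[0.4,[0,0,0],[0,0,0]],[0.2,[0,0,0],[0,0,0]],[0,[0,0,0],[0,0,0]],[0,[0,0,0],[0,0,0]]]'
python3 -m jog '[[0,[0,0,0],[0,0,0]],[0,[0,0,0],[0,0,0]],[0,[0,0,0],[0,0,0]],[0,[0,0,0],[0,0,0]],[0,[0,0,0],[0,0,0]]]' 50
python3 -c "
from h import *
P,Q,s=pose();print(P,s['force'],s['qpos'].round(2))"
```

```text
time_s: 34.75
tool_pos: [0.5436, 0.294, 0.1694]
ee_rot: [0.0, 0.999, -0.044, -0.001]
force: [-0.5, 0.1, 0.4]
grip_width: 0.7
time_s: 35.25
tool_pos: [0.5434, 0.2898, 0.0766]
ee_rot: [0.001, 0.999, -0.046, -0.002]
force: [-0.1, 0.2, 0.0]
grip_width: 0.7
time_s: 35.75
tool_pos: [0.5441, 0.2909, 0.0788]
ee_rot: [0.0, 0.999, -0.046, -0.001]
force: [0.6, 0.0, -0.4]
grip_width: 0.396
time_s: 36.25
tool_pos: [0.544, 0.2911, 0.0783]
ee_rot: [0.0, 0.999, -0.046, -0.001]
force: [1.7, 3.2, 1.1]
grip_width: 0.162
[0.54399903 0.2910519  0.07833073] [1.73637976 3.17290068 1.10796887] [0.43 0.55 1.42 0.   1.17 2.09]
```

```bash
python3 -m jog '[[0,[0,0.2,0],[0,0,0]],[0,[0,0.5,0],[0,0,0]],[0,[0,0.8,0],[0,0,0]],[0,[0,1.1,0],[0,0,0]],[0,[0,1.35,0],[0,0,0]]]' 50
python3 -m jog '[[0,[0,0.12,0],[0,0,0]],[0,[0,0.12,0],[0,0,0]],[0,[0,0.12,0],[0,0,0]],[0,[0,0.12,0],[0,0,0]]]' 50
cat > chk.py <<'E'
from h import *
P,Q,s=pose();print(P,s['force'],s['grip_width'])
d=np.array([-.093,-.996]);print('tcp travel vs parked post', (P[:2]-[.5438,.2927])@d)
im=optics.read_camera('scene').astype(int)
yl=lambda a:((a[...,2]>1.7*a[...,0])&(a[...,1]>1.7*a[...,0])&(a[...,2]>70)).astype(np.uint8)
c0=cv2.imread('pics/scene0raw.png').astype(int)
for n,a in(('before',c0),('now',im[:,:,::-1])):
    k,l,st,ce=cv2.connectedComponentsWithStats(yl(a)[200:270,300:400])
    print(n,[(st[i].tolist(),(ce[i]+[300,200]).round(1).tolist()) for i in range(1,k) if st[i,4]>8])
p0=np.array([.5445,.2927,.085])
print([proj('scene',p0+[d[0]*t,d[1]*t,0])[0].round(1).tolist() for t in(0,.038,.045,.052)])
E
python3 chk.py
```

```text
time_s: 36.75
tool_pos: [0.5408, 0.2504, 0.0784]
ee_rot: [-0.0, 0.999, -0.046, -0.001]
force: [6.3, 7.2, -3.0]
grip_width: 0.165
time_s: 37.15
tool_pos: [0.5406, 0.2471, 0.0784]
ee_rot: [-0.0, 0.999, -0.046, -0.001]
force: [6.2, 6.2, -3.1]
grip_width: 0.163
[0.54056365 0.24709577 0.07835592] [ 6.18964765  6.20748822 -3.13788164] 0.16302343704330707
tcp travel vs parked post 0.045722791243789515
before [([55, 28, 6, 16, 72], [357.5, 235.7])]
now [([39, 23, 7, 16, 81], [341.4, 231.2])]
[[356.7, 236.9], [344.5, 233.0], [342.3, 232.2], [340.1, 231.5]]
```

```bash
python3 - <<'E'
from h import *
im=optics.read_camera('top').astype(int); o=cv2.imread('pics/top0raw.png')[:,:,::-1].astype(int)
for r in (165,166,209,210,211):
    print(r,'now',[tuple(im[r,c,:2].tolist()) for c in range(236,258,2)],'was',[tuple(o[r,c,:2].tolist()) for c in range(224,258,4)])
a=np.array([.534,.1665]); 
print([proj('top',[.5357+sx*.06+0*.1,.1684-sx*.0049,.064])[0].round(1).tolist() for sx in(1,-1)])
# post top in top view
g=((im[...,0]>1.6*im[...,2])&(im[...,1]>1.6*im[...,2])&(im[...,0]>90)).astype(np.uint8)[160:215,185:245]; n,l,st,ce=cv2.connectedComponentsWithStats(g)
print([(st[i].tolist(),(ce[i]+[185,160]).tolist()) for i in range(1,n) if st[i,4]>4])
E
```

```text
165 now [(93, 92), (100, 99), (106, 104), (118, 115), (157, 154), (180, 178), (166, 162), (97, 91), (89, 87), (101, 99), (96, 94)] was [(238, 239), (238, 239), (131, 129), (115, 112), (115, 112), (114, 112), (189, 85), (105, 102), (97, 94)]
166 now [(75, 76), (80, 81), (82, 83), (91, 91), (131, 128), (172, 168), (164, 160), (93, 90), (88, 86), (109, 106), (111, 108)] was [(238, 239), (238, 239), (131, 130), (118, 115), (116, 113), (116, 113), (199, 87), (115, 112), (111, 108)]
209 now [(63, 61), (112, 108), (118, 114), (118, 115), (95, 93), (79, 77), (84, 83), (94, 92), (104, 101), (120, 117), (142, 139)] was [(224, 226), (121, 117), (122, 119), (124, 121), (127, 122), (180, 110), (125, 121), (132, 129), (170, 167)]
210 now [(65, 64), (111, 108), (118, 115), (117, 114), (89, 86), (58, 57), (60, 58), (70, 68), (82, 79), (93, 90), (105, 103)] was [(195, 196), (131, 128), (127, 124), (124, 121), (123, 117), (180, 103), (121, 116), (125, 122), (142, 139)]
211 now [(67, 66), (105, 102), (111, 107), (112, 106), (84, 80), (55, 54), (53, 52), (63, 61), (70, 67), (74, 71), (76, 74)] was [(170, 168), (137, 135), (150, 147), (144, 142), (129, 124), (179, 109), (122, 118), (121, 118), (125, 122)]
[[248.0, 165.6], [242.9, 210.0]]
[([8, 15, 3, 3, 5], [194.0, 175.8]), ([28, 26, 4, 4, 6], [214.83333333333334, 187.16666666666666]), ([21, 42, 6, 6, 12], [208.66666666666666, 204.08333333333334]), ([0, 44, 16, 11, 84], [192.1904761904762, 210.26190476190476]), ([29, 47, 5, 4, 6], [216.16666666666666, 208.16666666666666]), ([24, 49, 4, 4, 7], [210.57142857142858, 210.57142857142856])]
```

```bash
python3 -m jog '[[0,[0,0,0],[0,0,0]],[0,[0,0,0],[0,0,0]],[0,[0,0,0],[0,0,0]]]' 50
python3 -c "
from fit import *
im=optics.read_camera('top').astype(int); g=((im[...,1]>1.3*im[...,0])&(im[...,1]>1.5*im[...,2])&(im[...,1]>80)).astype(np.uint8); n,l,st,ce=cv2.connectedComponentsWithStats(g)
for i in range(1,n):
  if st[i,4]>10: print('green',st[i],ray('top',*ce[i],.128))
h=cv2.cvtColor(optics.read_camera('scene')[:,:,::-1],cv2.COLOR_BGR2HSV); m=((h[...,0]<14)&(h[...,1]>110)&(h[...,2]>50)).astype(np.uint8); n,l,st,ce=cv2.connectedComponentsWithStats(m)
print([(st[i].tolist()) for i in range(1,n) if st[i,4]>3 and 180<ce[i][0]<370 and 150<ce[i][1]<260])
from bench import workorder
print(workorder.job_done())"
```

```text
time_s: 37.55
tool_pos: [0.5406, 0.2471, 0.0784]
ee_rot: [-0.0, 0.999, -0.046, -0.001]
force: [5.3, 5.3, -1.8]
grip_width: 0.167
green [443 206   7   7  43] [ 0.48711288 -0.34356593  0.128     ]
[[310, 232, 4, 4, 14]]
the job is handed in; nothing more can be done
None
```

The job is handed in at about 37.6 s of the 64 s. All four pellets are in the crucible, the scoop stands on the largest blue mat, and the gripper is holding the shutter about half-way. `job_done` gives no verdict, so these are my own checks.

- **Pellets:** after the pour, a picture showed all four inside the crucible with the shutter still parked. In the last check one pellet was still visible, with the shutter half over the mouth.
- **Scoop:** the first drag failed. The scoop slipped in the grip and fell on its back in the trough when I let go. I picked it up, stood it upright, gripped it lower and harder, and the second drag collected the pellets. It now stands by itself; its handle is at about (0.487, -0.344), some 2 cm from the mat's centre. It was unmoved at the last check.
- **Shutter:** the arm was steady when I handed in.

| How travel was estimated | Travel (target 45 mm ± 7) |
|---|---|
| Gripper position, two ways of taking the parked position | 44 to 46 mm |
| Post's shift in the scene picture | 43 to 50 mm, depending on which edge was used |
| Spring force, 5.3 to 6.2 N | about 33 to 42 mm, rough (noise and friction) |

I could not check the leading edge against the red marks, because the gripper hid it from the top camera. A sideways force of about 5 to 6 N on the post remains.

I did not measure the bystanders afterwards, though no move was meant to touch them.

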